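Set up a hand of dominoes from the sliding-lid box

ROBOT

A 6-joint arm with a two-finger parallel gripper is mounted at the origin on a cart in front of the work surface, level with it; the furniture and walls round the work are solid. World frame = base frame: x ahead of the robot, y to its left, z up, the work surface at z = 0. Lengths are in mm, angles in rad, forces in N, time in s.
With the tool pointing down it reaches from about 400 to 925 mm from the base axis. Payload 12.5 kg.
Tool frame: the origin (TCP) lies on the front face of the gripper's body, between the roots of the fingers; the fingertips stand 78 mm ahead of it and the grasp point (between the pads) lies 59 mm ahead of it (env.nose_length is the distance from the TCP to the fingertips, in mm); z points along the fingers, y is the line along which they close (so a half turn about z gives the same grasp; the last joint's range is limited). The gripper opens to 95 mm and grips with 3 to 60 N. Pads are 20 mm wide; open, the fingers measure 119 mm over their backs; the gripper's body (75 mm by 180 mm) begins 59 mm behind the grasp point.
Start: joints at [1.224, 0.491, 1.559, -0, 1.092, -0.106], TCP at [149.029, 606.983, 292.261] pointing down, gripper open.
Joint ranges: [-3.1, 3.1], [-0.84, 2.19], [0.05, 2.79], [-1.13, 4.28], [0.06, 2.93], [-2.69, 2.69]. Speed limits (rad/s): [2.22, 2.22, 2.79, 3.14, 3.14, 3.14].

INTERFACE

Orientations are given as [roll, pitch, yaw] about the fixed x, y, z axes, in that order (R = Rz(yaw) Ry(pitch) Rx(roll)).
In Python, from cell import env gives the robot as it stands.
- The arm moves only by the tool jog_arm, never from a script. Its argument "motion" is a list of rows, each a list of 7 numbers: the turn, a rotation vector about the tool's x, y, z in degrees, then the shift along the tool's x, y, z in mm, then the finger opening in mm, from 0 to 95.1. In form: [[wx, wy, wz, x, y, z, hand], ...]. A call has 1 to 10 rows; each row shifts and turns the commanded pose from where the row before left it, along the tool's axes as they then stand; what a row does not reach is not made up. A row lasts 1/8 s, in which the tool goes at most 62.5 mm and 10.7 degrees, less where a joint would pass 70% of its speed; a pose out of reach is approached as far as the arm can. A call is refused whole if a number of a shift passes 62.5 or a number of a turn 10.7, either way. A call with a gripper value outside its range is refused whole. The fingers move at their own pace and stop on an object; the grip force is fixed at half the most. Time passes only in rows, so rows that do not move let the fingers close. It gives the time, the measured TCP pose, the force, the opening and the grip force at its end, in the units of the state.
- env.state(): the state, without advancing time (a new reading comes with each control period).
- env.read_camera(name): name is "scene" or "top" or "wrist"; returns a dict with "color" (400x640x3 uint8, red, green, blue), "z_map" (400x640 float32, mm along the optical axis (not along the pixel's ray), 0 where there is no reading), "camera_matrix" (3x3 intrinsics, pixels), "world_to_cam" (4x4, takes a point from world to camera coordinates). Camera axes: x right, y up, looking along -z (the intrinsics and any distortion apply to the point x, -y, -z); pixel columns grow to the right and rows downward; lengths in mm; the calibration is good to about 2 mm. A picture is of the moment at which its call begins.
- env.job_done(): hands the job in; it is judged then, once.
Trained networks look in the newest picture that a camera, given by its name, has taken for a name from the list of things; names that differ only in an ending like _2 or _b are one class to them, and where a whole thing is asked for, a point or a joint stands for the part that bears it (a point fixed in the world has none). Each returns a list of dicts, best first, with "score" (0 to 1); they miss things now and then, are a little off and sometimes report something else, mostly with a low value. They report only what shows in the picture. A call takes as long as a camera call.
- env.recognise(camera, thing): "location" ([column, row] in pixels, amid what is visible of it).
The state is a dict: "t": time; "joints": joint angles; "qvel": joint speeds; "tau": joint torques, N m; "eef_pos": TCP position; "tcp_rot": TCP orientation; "ft_force": force on the tool from outside, world axes, zero at the start; "moment": the same for the moment, N m; "opening": opening from 0.0 (shut) to 1.0 (fully open); "grip_force": force on a finger pad.
Only numpy, scipy, OpenCV 4.12 (cv2) and the standard library are available. Lean on these libraries where they do the work, as an engineer would, in place of code of your own. Each camera call takes 0.05 s, during which the arm holds its last target. There are 200 camera calls.

TASK

Set out my dominoes: slide the lid of the wooden box all the way out of its grooves, take out every tile and stand each one on a long edge in a single row along the middle of the cork mat, from left to right, with the dots facing the far side of the table, where I sit. Then slide the lid back into its grooves until it is fully home; leave the coffee mug and the salt shaker where they are.

Things in the scene. Friction and masses are not known exactly. Their poses are not given: they have to be found in the camera images.
- domino_box: shallow wooden box, does not move, 38 mm high. Origin on its underside, z up; outside x -115..+80, y -70..+70 mm. Inner floor 5 mm up, x -107..+70, y -60..+60. A groove for the lid runs along both long walls at height 24 to 32 mm, 6 mm deep (to y = +-66), under a 6 mm lip (top at 38). At -x it is open over a low wall, 24 mm high: the lid slides out that way. The full-height +x end stops the lid.
- lid: loose plywood lid, 80 g, panel x -113..+70, y -64..+64 mm, 5 mm thick, corners of the +x edge bevelled 4 mm. Origin on its underside, z up; home, its axes are the box's and its origin is 24 mm above the box's (play 2 mm each way sideways, 3 mm in height). To close, the +x edge goes in first. Starts closed or up to 15 mm ajar.
- play_mat: cork mat that does not move, 280 mm (x) x 440 mm (y) x 3 mm. Origin at the centre of its underside, z up; +x points away from the robot to the chairs on the far side. The row runs along its y axis through its middle.
- mat_far (a point): middle of the mat's far edge, on its top face, at x = +140 mm in the mat's frame: the dotted faces must look this way
- mug: mug of coffee, 84 x 117 x 95 mm, loose, origin at the middle of its underside; leave it alone
- salt: salt shaker, 44 mm across, 90 mm high, loose, origin at the middle of its underside; leave it alone
- tile_1: white domino tile, 60 x 30 x 14 mm, 30 g; stands by itself on a long edge. Origin in its middle; x along the 30 mm, y along the 60 mm, z out of the face with the black dots (the opposite face is plain). Starts flat on the box's floor, dots up, its length across the box. May be absent.
- tile_2: white domino tile, 60 x 30 x 14 mm, 30 g; stands by itself on a long edge. Origin in its middle; x along the 30 mm, y along the 60 mm, z out of the face with the black dots (the opposite face is plain). Starts flat on the box's floor, dots up, its length across the box. May be absent.
- tile_3: white domino tile, 60 x 30 x 14 mm, 30 g; stands by itself on a long edge. Origin in its middle; x along the 30 mm, y along the 60 mm, z out of the face with the black dots (the opposite face is plain). Starts flat on the box's floor, dots up, its length across the box. May be absent.
- tile_4: white domino tile, 60 x 30 x 14 mm, 30 g; stands by itself on a long edge. Origin in its middle; x along the 30 mm, y along the 60 mm, z out of the face with the black dots (the opposite face is plain). Starts flat on the box's floor, dots up, its length across the box. May be absent.
- box_mouth (a point): middle of the top of the outer face of the box's low end wall, x = -115, y = 0, z = 24 mm in the box's frame, where the lid comes out
- lid_pull (a point): middle of the wooden pull bar on the lid's top: 14 mm along the lid's x, 50 mm along its y, 16 mm high (5 to 21 mm above the lid's underside), centred at x = -60, y = 0, z = 13 mm in the lid's frame
- tile_5: white domino tile, 60 x 30 x 14 mm, 30 g; stands by itself on a long edge. Origin in its middle; x along the 30 mm, y along the 60 mm, z out of the face with the black dots (the opposite face is plain). Starts flat on the box's floor, dots up, its length across the box. May be absent.

How it is judged (in metres and radians):
On the way, in this order (a step that is already met when the one before it is completed fails the run):
1. the lid has been slid out of the grooves and is clear of the box (horizontal distance between lid and domino_box above 0.182 m), for 0.2 s.
2. every tile is out of the box ((x of tile_1 in the frame of domino_box below -0.12 m or x of tile_1 in the frame of domino_box above 0.085 m or y of tile_1 in the frame of domino_box below -0.075 m or y of tile_1 in the frame of domino_box above 0.075 m) and (x of tile_2 in the frame of domino_box below -0.12 m or x of tile_2 in the frame of domino_box above 0.085 m or y of tile_2 in the frame of domino_box below -0.075 m or y of tile_2 in the frame of domino_box above 0.075 m) and (x of tile_3 in the frame of domino_box below -0.12 m or x of tile_3 in the frame of domino_box above 0.085 m or y of tile_3 in the frame of domino_box below -0.075 m or y of tile_3 in the frame of domino_box above 0.075 m) and (x of tile_4 in the frame of domino_box below -0.12 m or x of tile_4 in the frame of domino_box above 0.085 m or y of tile_4 in the frame of domino_box below -0.075 m or y of tile_4 in the frame of domino_box above 0.075 m) and (x of tile_5 in the frame of domino_box below -0.12 m or x of tile_5 in the frame of domino_box above 0.085 m or y of tile_5 in the frame of domino_box below -0.075 m or y of tile_5 in the frame of domino_box above 0.075 m)), for 0.2 s.
At the end, for the whole second after the job is handed in: Every tile present stands at rest on a long edge (upright within 0.1 rad) on the mat, within 45 mm of the mat's middle line and 200 mm of its centre along it, dots towards the far edge within 0.3 rad; the lid is in its grooves within 4 mm of fully home (angle between the x axis of each of tile_1, tile_2, tile_3, tile_4, tile_5 and the z axis of play_mat, either way round below 0.1 rad and angle between the z axis of each of tile_1, tile_2, tile_3, tile_4, tile_5 and the x axis of play_mat, either way round below 0.3 rad and z of mat_far in the frame of tile_1 above 0 m and x of tile_1 in the frame of play_mat between -0.045 and 0.045 m and y of tile_1 in the frame of play_mat between -0.2 and 0.2 m and z of tile_1 in the frame of play_mat between 0.014 and 0.022 m and linear speed of each of tile_1, tile_2, tile_3, tile_4, tile_5, lid below 0.02 m/s and z of mat_far in the frame of tile_2 above 0 m and x of tile_2 in the frame of play_mat between -0.045 and 0.045 m and y of tile_2 in the frame of play_mat between -0.2 and 0.2 m and z of tile_2 in the frame of play_mat between 0.014 and 0.022 m and z of mat_far in the frame of tile_3 above 0 m and x of tile_3 in the frame of play_mat between -0.045 and 0.045 m and y of tile_3 in the frame of play_mat between -0.2 and 0.2 m and z of tile_3 in the frame of play_mat between 0.014 and 0.022 m and z of mat_far in the frame of tile_4 above 0 m and x of tile_4 in the frame of play_mat between -0.045 and 0.045 m and y of tile_4 in the frame of play_mat between -0.2 and 0.2 m and z of tile_4 in the frame of play_mat between 0.014 and 0.022 m and z of mat_far in the frame of tile_5 above 0 m and x of tile_5 in the frame of play_mat between -0.045 and 0.045 m and y of tile_5 in the frame of play_mat between -0.2 and 0.2 m and z of tile_5 in the frame of play_mat between 0.014 and 0.022 m and x of lid in the frame of domino_box between -0.004 and 0.004 m and y of lid in the frame of domino_box between -0.004 and 0.004 m and z of lid in the frame of domino_box between 0.021 and 0.029 m and angle between the z axis of lid and the z axis of domino_box, either way round below 0.04 rad); the robot touches nothing.
It fails at once if the mug or the salt shaker is shifted by more than 3 cm or knocked over (distance of any of mug, salt from where it was at the start of the episode above 0.03 m or angle between any of mug, salt's own z axis and vertical above 0.4 rad).
Of tile_1, tile_2, tile_3, tile_4, tile_5 only 3 to 5 are there at a start; the rules pass over those that are not, and their reading is None.
At some moment in a run one of lid may be knocked a few centimetres aside while the robot is not near it.
Once in a run the grip may slacken for a moment while it holds something.
It also fails if it takes over 210 s, if anything falls off the work surface, if the arm or the gripper's body presses on something with over 40 N, if the wrist force passes 120 N, or if a joint passes its speed limit or range.

## Working session

There is one attempt and no reset: what is moved stays moved. The work goes in short steps, Python scripts to look and compute and a tool call to move; the robot and the scene stay as the last step left them, time stands still between calls to the robot, and variables do not carry over. Pictures are saved under pics/ and viewed, at most 14 in all, crops included, and the job is handed in when it is done.

Besides the shell and the picture viewer there is one more tool, called by a JSON object that holds its "fn" and its "kwargs". jog_arm: Moves the arm, as the interface text tells. Its arguments: {"type":"object","properties":{"motion":{"type":"array"}},"required":["motion"]}

```bash
ls; mkdir -p pics; cat > h.py <<'E'
from cell import env
import numpy as np, cv2
from scipy.spatial.transform import Rotation as R
def cam(n,save=None):
    c=env.read_camera(n)
    if save: cv2.imwrite(f'pics/{save}.png',c['color'][:,:,::-1])
    return c
def px2w(c,u,v,z=None):
    K=c['camera_matrix'];T=np.linalg.inv(c['world_to_cam'])
    r=np.array([(u-K[0,2])/K[0,0],-(v-K[1,2])/K[1,1],-1.])
    if z is None:
        d=c['z_map'][int(round(v)),int(round(u))]; return (T@np.r_[r*d,1])[:3]
    o=T[:3,3];d=T[:3,:3]@r
    return o+d*(z-o[2])/d[2]
def cloud(c):
    K=c['camera_matrix'];T=np.linalg.inv(c['world_to_cam']);d=c['z_map']
    v,u=np.mgrid[:d.shape[0],:d.shape[1]]
    P=np.stack([(u-K[0,2])/K[0,0]*d,-(v-K[1,2])/K[1,1]*d,-d,np.ones_like(d)],-1)
    return (P@T.T)[...,:3]
def w2px(c,p):
    q=c['world_to_cam']@np.r_[p,1]; K=c['camera_matrix']
    return K[0,2]+K[0,0]*q[0]/-q[2],K[1,2]-K[1,1]*q[1]/-q[2]
E
python3 - <<'E'
from h import *
np.set_printoptions(precision=1,suppress=True)
c=cam('top','top0')
for n in ['lid','lid_pull','domino_box','box_mouth','play_mat','mug','salt','mat_far']:
    for r in env.recognise('top',n)[:2]: print(n,r['score'],r['location'],px2w(c,*r['location']))
c=cam('scene','scene0')
s=env.state();print(s)
E
```

```text
pics
lid 0.87 [365.2, 237.9] [ 494.9 -132.8   31.2]
lid_pull 0.6 [365.8, 237.9] [ 494.9 -134.6   30.1]
domino_box 0.84 [350.8, 259.0] [437.4 -92.2  40.6]
box_mouth 0.9 [348.5, 257.3] [441.6 -86.5  32.3]
play_mat 0.72 [219.4, 240.7] [485.3 276.4   5.8]
mug 0.7 [358.7, 154.9] [ 724.7 -114.3   48.5]
salt 0.8 [417.0, 155.4] [ 715.6 -267.5   88.3]
mat_far 0.88 [221.0, 241.9] [482.  271.8   5.6]
{'t': 0.5, 'joints': array([ 1.2,  0.5,  1.6, -0. ,  1.1, -0.1]), 'qvel': array([ 0., -0., -0.,  0., -0.,  0.]), 'tau': array([ -0. , -61.2, -25.8,   0.1,   0. ,  -0. ]), 'eef_pos': array([149. , 607. , 292.2]), 'tcp_rot': array([-3.1,  0. ,  2.9]), 'ft_force': array([ 0. , -0.9, -0. ]), 'moment': array([-0. , -0. , -0.1]), 'grip_force': 0.0, 'opening': 0.9985091069740031}
```

View pics/top0.png

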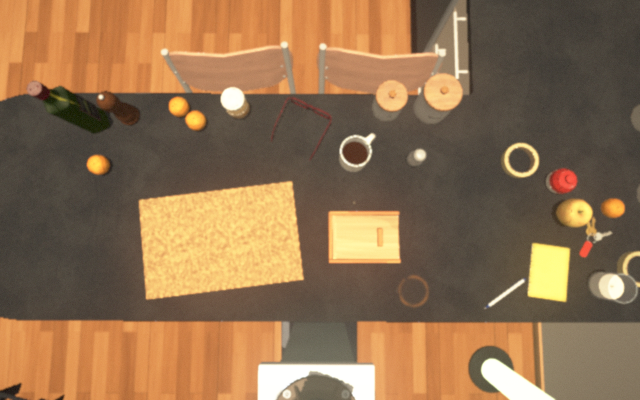

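View pics/scene0.png

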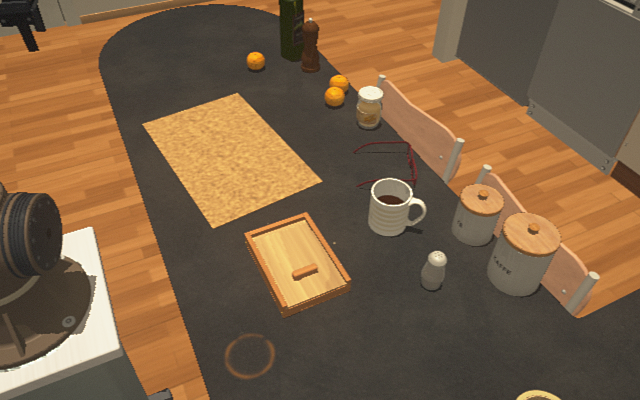

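Top view: mat centred at about (220,241), tilted about 6°. Box spans (329–400, 211–263) with the pull at (380,237), so the lid slides right (world −y). Mug is at (355,152), salt at (417,156). Next I'll write a planner and move over the box.

```bash
cat > plan.py <<'E'
from h import *
def rot(yaw,tilt=0): # degrees; vertical-down tool with tool x at yaw, then tilt about tool y (deg)
    return R.from_euler('z',yaw,degrees=True)*R.from_euler('x',180,degrees=True)*R.from_euler('y',tilt,degrees=True)
def cur():
    s=env.state(); return np.array(s['eef_pos']),R.from_euler('xyz',s['tcp_rot'])
def plan(wps,hand,step=50,ang=9,start=None):
    """wps: list of (pos,Rot); prints rows"""
    p,q=start or cur(); p=np.array(p,float); out=[]
    for P,Q in wps:
        P=np.array(P,float); n=max(1,int(np.ceil(max(np.linalg.norm(P-p)/step,np.degrees((q.inv()*Q).magnitude())/ang))))
        rv=(q.inv()*Q).as_rotvec(); p0,q0=p,q
        for i in range(1,n+1):
            qi=q0*R.from_rotvec(rv*i/n); pi=p0+(P-p0)*i/n
            w=np.degrees((q.inv()*qi).as_rotvec()); d=q.inv().apply(pi-p)
            r=[round(x,1) for x in (*w,*d)]; out.append(r+[hand])
            q=q*R.from_rotvec(np.radians(r[:3])); p=p+(q*R.from_rotvec(-np.radians(r[:3]))).apply(r[3:6])
    for i in range(0,len(out),10): print(str(out[i:i+10]).replace('.0,',',').replace(' ',''))
E
python3 - <<'E'
from plan import *
c=cam('top')
for uv in [(379.5,237)]: print('pull',px2w(c,*uv,45))
for n,uv in dict(a=(329,211),b=(400,211),c=(400,263),d=(329,263)).items(): print(n,px2w(c,*uv,38))
for n,uv in dict(a=(139,199),b=(293,182),c=(302,281),d=(147,299)).items(): print('mat',n,px2w(c,*uv,3))
P=cloud(c); 
cc=env.read_camera('wrist'); T=np.linalg.inv(cc['world_to_cam']); print(T, cur()[0],cur()[1].as_matrix())
plan([([440,300,330],rot(180)),([480,-110,330],rot(180))],95)
E
```

```text
pull [ 497.4153025  -170.53399442   45.        ]
a [568.48264627 -32.31572006  38.        ]
b [ 569.44269551 -229.04190996   38.        ]
c [ 427.01783319 -226.86323084   38.        ]
d [426.16901856 -32.81035718  38.        ]
mat a [602.77041568 510.58204855   3.        ]
mat b [654.1271968   71.04130611   3.        ]
mat c [374.06958969  42.18592367   3.        ]
mat d [322.92713191 473.33257547   3.        ]
[[ 2.38745348e-01 -9.44233950e-01 -2.26766195e-01  8.54590692e+01]
 [ 9.71081887e-01  2.32335112e-01  5.49578469e-02  6.21302104e+02]
 [ 7.92684506e-04 -2.33329475e-01  9.72397413e-01  3.84828651e+02]
 [ 0.00000000e+00  0.00000000e+00  0.00000000e+00  1.00000000e+00]] [149.03578273 606.97946502 292.27131352] [[-9.71149156e-01  2.38472880e-01  4.95556691e-05]
 [ 2.38472884e-01  9.71149152e-01  8.77133990e-05]
 [-2.72086791e-05  9.70004767e-05 -9.99999995e-01]]
[[np.float64(0.0),np.float64(0.0),np.float64(-1.5),np.float64(-39.5),np.float64(-25.4),np.float64(-4.2),95],[np.float64(0.0),np.float64(0.0),np.float64(-1.6),np.float64(-38.9),np.float64(-26.5),np.float64(-4.2),95],[np.fl
[... 987 characters left out ...]
,np.float64(0.0),np.float64(-4.4),np.float64(-45.6),np.float64(-0.0),95],[np.float64(0.0),np.float64(0.0),np.float64(0.0),np.float64(-4.5),np.float64(-45.5),np.float64(-0.0),95],[np.float64(0.0),np.float64(0.0),np.float64(0.0),np.float64(-4.4),np.float64(-45.6),np.float64(-0.0),95],[np.float64(0.0),np.float64(0.0),np.float64(0.0),np.float64(-4.5),np.float64(-45.5),np.float64(-0.1),95],[np.float64(0.0),np.float64(0.0),np.float64(0.0),np.float64(-4.4),np.float64(-45.6),np.float64(0.0),95],[np.float64(0.0),np.float64(0.0),np.float64(0.0),np.float64(-4.4),np.float64(-45.5),np.float64(0.0),95],[np.float64(0.0),np.float64(0.0),np.float64(0.0),np.float64(-4.5),np.float64(-45.6),np.float64(0.0),95]]
```

```bash
sed -i 's/r=\[round(x,1)/r=[float(round(x,1))+0.0/' plan.py
```

{"fn": "jog_arm", "kwargs": {"motion": [[0, 0, -1.5, -39.5, -25.4, -4, 95], [0, 0, -1.6, -39, -26.5, -4, 95], [0, 0, -1.5, -38, -27.5, -4, 95], [0, 0, -1.5, -37.3, -28.5, -4, 95], [0, 0, -1.6, -36.7, -29.4, -4, 95], [0, 0, -1.5, -35.7, -30.5, -4, 95], [0, 0, -1.5, -35, -31.4, -4, 95], [0, 0, -1.6, -34, -32.3, -4, 95], [0, 0, -1.5, -33, -33.3, -4, 95], [0, 0, 0, -4.5, -45.5, 0, 95]]}}

```text
t: 1.85
eef_pos: [445.8, 253.3, 328.3]
tcp_rot: [3.141, 0.001, -3.142]
ft_force: [-0.2, -0.4, 0.3]
opening: 1.0
grip_force: 0.0
```

{"fn": "jog_arm", "kwargs": {"motion": [[0, 0, 0, -4.5, -50, 0, 95], [0, 0, 0, -4.5, -50, 0, 95], [0, 0, 0, -4.5, -50, 0, 95], [0, 0, 0, -4.5, -50, 0, 95], [0, 0, 0, -4.5, -50, 0, 95], [0, 0, 0, -4.5, -50, 0, 95], [0, 0, 0, -4.5, -50, 0, 95], [0, 0, 0, 0, -20, 0, 95], [0, 0, 0, 0, 0, 0, 95]]}}

```text
t: 2.98
eef_pos: [475.6, -116.5, 328.1]
tcp_rot: [3.142, 0.0, 3.139]
ft_force: [0.0, 0.6, 0.1]
opening: 0.998
grip_force: 0.0
```

```bash
python3 - <<'E'
from plan import *
np.set_printoptions(precision=1,suppress=True)
print(cur()[0],env.state()['tcp_rot'],env.state()['joints'])
c=cam('wrist','w1')
for n in ['lid','lid_pull','domino_box','box_mouth']:
    for r in env.recognise('wrist',n)[:2]: print(n,r['score'],r['location'],px2w(c,*r['location']))
P=cloud(c)
m=(P[...,2]>41)&(P[...,2]<60)&(c['z_map']>0); q=P[m]; q=q[(q[:,0]>400)&(q[:,0]<600)&(q[:,1]<0)&(q[:,1]>-260)]
print('pull pts',len(q),q.min(0),q.max(0),np.median(q,0)); print(cv2.minAreaRect(q[:,:2].astype(np.float32)))
m=(P[...,2]>34.5)&(P[...,2]<41)&(c['z_map']>0); q=P[m]; q=q[(q[:,0]>400)&(q[:,0]<600)&(q[:,1]<0)&(q[:,1]>-260)]
print('rim',np.median(q[:,2])); print(cv2.minAreaRect(q[:,:2].astype(np.float32)))
E
```

```text
[ 475.6 -116.5  328.1] [3.1 0.  3.1] [-0.4  0.3  1.8  0.   1.1 -1.9]
lid 0.82 [301.1, 193.3] [ 497.7 -135.2   28.9]
domino_box 0.8 [333.6, 145.0] [438.1 -96.1  37.9]
box_mouth 0.92 [331.2, 147.0] [441.2 -98.4  27.8]
pull pts 481 [ 474.8 -180.8   41. ] [ 567.5 -143.2   46.8] [ 498.6 -173.1   44.7]
((522.9039306640625, -167.093505859375), (98.5168685913086, 23.15924072265625), 14.978020668029785)
rim 38.06800461606406
((500.21783447265625, -130.1331787109375), (140.43020629882812, 194.8348846435547), 0.5389783978462219)
```

View pics/w1.png

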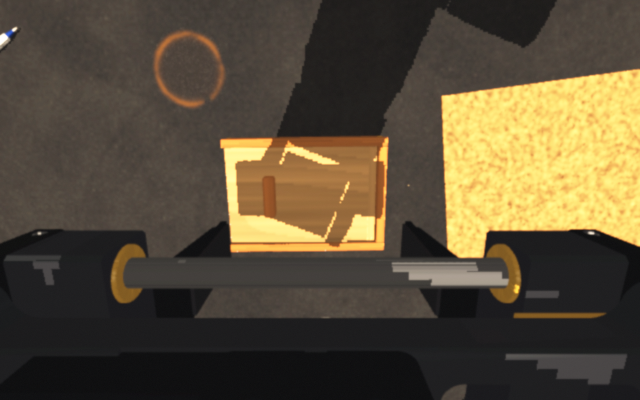

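Wrist view: box occupies (222–387, 138–250), lid fully closed, pull at (268,195). The rim fit gives 140 × 195 mm as it should, with origin (500,−112.6) and yaw 90.5°. Next I'll grip the pull.

{"fn": "jog_arm", "kwargs": {"motion": [[0, 0, -0.3, -12.5, -28, 40, 60], [0, 0, -0.4, -12.5, -28, 45, 60], [0, 0, 0, 0, 0, 45, 60], [0, 0, 0, 0, 0, 45, 60], [0, 0, 0, 0, 0, 30, 60], [0, 0, 0, 0, 0, 13, 60], [0, 0, 0, 0, 0, 0, 0], [0, 0, 0, 0, 0, 0, 0], [0, 0, 0, 0, 0, 0, 0], [0, 0, 0, 0, 0, 0, 0]]}}

```text
t: 4.47
eef_pos: [501.0, -171.5, 110.9]
tcp_rot: [-3.141, 0.001, -3.129]
ft_force: [-0.4, -0.6, -0.5]
opening: 0.268
grip_force: 0.0
```

{"fn": "jog_arm", "kwargs": {"motion": [[0, 0, 0, 0, 0, 0, 0], [0, 0, 0, 0, 0, -1.5, 0], [0, 0, 0, 0, -10, 0, 0], [0, 0, 0, 0, -20, 0, 0], [0, 0, 0, 0, -20, 0, 0], [0, 0, 0, 0, -20, 0, 0], [0, 0, 0, 0, -20, 0, 0]]}}

```text
t: 5.35
eef_pos: [501.9, -263.1, 111.6]
tcp_rot: [3.141, 0.0, -3.13]
ft_force: [0.8, -0.4, -1.0]
opening: 0.141
grip_force: 30.0
```

{"fn": "jog_arm", "kwargs": {"motion": [[0, 0, 0, 0, -25, 0, 0], [0, 0, 0, 0, -25, 0, 0], [0, 0, 0, 0, -25, 0, 0], [0, 0, 0, 0, -25, 0, 0], [0, 0, 0, 0, -25, 0, 0], [0, 0, 0, 0, -25, 0, 0], [0, 0, 0, 0, -25, 0, 0], [0, 0, 0, 0, -15, 0, 0], [0, 0, 0, 0, 0, 15, 0], [0, 0, 0, 0, 0, 0, 0]]}}

```text
t: 6.6
eef_pos: [503.7, -450.2, 94.8]
tcp_rot: [3.139, -0.002, -3.129]
ft_force: [-0.2, 0.6, -1.8]
opening: 0.146
grip_force: 30.0
```

{"fn": "jog_arm", "kwargs": {"motion": [[0, 0, 0, 0, 0, 4, 0], [0, 0, 0, 0, 0, 3, 0], [0, 0, 0, 0, 0, 0, 0], [0, 0, 0, 0, 0, 0, 35], [0, 0, 0, 0, 0, 0, 35], [0, 0, 0, 0, 0, -45, 60], [0, 0, 0, 0, 0, -50, 95], [0, 0, 0, 0, 40, -50, 95], [0, 0, 0, 0, 50, -40, 95]]}}

```text
t: 7.72
eef_pos: [503.0, -363.1, 274.5]
tcp_rot: [-3.141, 0.001, -3.131]
ft_force: [1.2, 0.1, -0.3]
opening: 0.719
grip_force: 0.0
```

{"fn": "jog_arm", "kwargs": {"motion": [[0, 0, 0, 8, 60, -10, 95], [0, 0, 0, 8, 60, -10, 95], [0, 0, 0, 8, 60, -10, 95], [0, 0, 0, 8, 50, -10, 95], [0, 0, 0, 0, 0, 0, 95], [0, 0, 0, 0, 0, 0, 95]]}}

```text
t: 8.48
eef_pos: [468.6, -134.3, 312.8]
tcp_rot: [-3.141, 0.001, -3.129]
ft_force: [-0.5, -0.4, -0.6]
opening: 1.001
grip_force: 0.0
```

```bash
python3 - <<'E'
from plan import *
np.set_printoptions(precision=1,suppress=True)
print(cur()[0],env.state()['tcp_rot'])
c=cam('wrist','w2')
for r in env.recognise('wrist','tile_1')[:7]: print(r['score'],r['location'],px2w(c,*r['location']))
for r in env.recognise('wrist','lid')[:1]: print('lid',r['score'],r['location'],px2w(c,*r['location']))
P=cloud(c); o=np.array([500.,-112.6]); a=np.radians(90.54); bx=np.array([np.cos(a),np.sin(a)]); by=np.array([-bx[1],bx[0]])
d=P[...,:2]-o; X=d@bx; Y=d@by
m=(P[...,2]>13)&(P[...,2]<24)&(X>-104)&(X<67)&(abs(Y)<58)&(c['z_map']>0)
n,l,st,ce=cv2.connectedComponentsWithStats(m.astype(np.uint8))
for i in range(1,n):
    if st[i,4]>60:
        q=np.stack([X[l==i],Y[l==i]],1); print(st[i,4],cv2.minAreaRect(q.astype(np.float32)),np.median(P[l==i][:,2]))
E
```

```text
[ 468.6 -134.3  312.8] [-3.1  0.  -3.1]
0.85 [350.5, 198.1] [495.2 -92.1  19.4]
0.83 [271.6, 201.5] [ 500.7 -188.6   19.4]
0.79 [378.5, 201.7] [499.2 -57.7  20. ]
0.59 [299.8, 197.3] [ 494.7 -154.    20.6]
0.57 [319.9, 202.4] [ 501.1 -129.4   19.5]
lid 0.74 [98.9, 187.5] [ 488.9 -407.5    4.9]
1156 ((-75.40061950683594, -0.029287338256835938), (30.36533546447754, 58.912208557128906), 0.6591730713844299) 19.043210335454603
1159 ((-42.87057113647461, 1.5061721801757812), (29.980712890625, 59.43886184692383), 0.5588318705558777) 19.08632575582851
1148 ((-10.935283660888672, 0.4250831604003906), (28.747695922851562, 59.98360824584961), 0.1033858060836792) 19.051111016723866
1177 ((20.490766525268555, 1.8988456726074219), (30.061508178710938, 59.688228607177734), 0.2649220824241638) 19.0187489436305
1158 ((52.303619384765625, -1.8399105072021484), (29.303573608398438, 59.63469696044922), 0.16488367319107056) 19.093465016217408
```

View pics/w2.png

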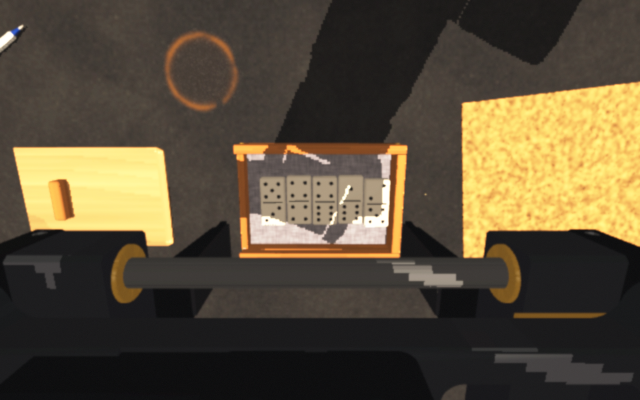

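Five tiles, all nearly centred: box x ≈ −75, −43, −11, 20, 52. They show at columns 272–378, row ~200. I'll grip each by its ends with the tool tilted 40°, then swing to −50° to stand it with the dots facing away.

```bash
cat >> plan.py <<'E'
BO=np.array([500.,-112.6]);BA=90.54;MO=np.array([488.5,274.]);MA=6.7
def fr(o,a,x,y): a=np.radians(a); return o+[np.cos(a)*x-np.sin(a)*y,np.sin(a)*x+np.cos(a)*y]
def pick(tx,ty,up=0): return np.r_[fr(BO,BA,tx+3-50.1,ty),73.2+up],rot(BA,40)
def place(y,up=0): return np.r_[fr(MO,MA,61.2+up*.3,y),65.6+up],rot(MA,-50)
E
python3 - <<'E'
from plan import *
plan([pick(-75.4,0,140)],80,55,9.5)
plan([pick(-75.4,0)],80,45,9,start=pick(-75.4,0,140))
E
```

```text
[[-2.8,2.8,7.8,-2.9,-9.1,9,80],[-2.9,2.9,7.8,-4.5,-9.1,8.4,80],[-2.8,2.8,7.9,-6.2,-8.7,7.6,80],[-2.9,2.9,7.8,-7.6,-8.2,6.9,80],[-2.8,2.8,7.8,-9.1,-7.3,6.1,80],[-2.9,2.9,7.8,-10.3,-6.3,5.3,80],[-2.8,2.8,7.9,-11.2,-5,4.4,80],[-2.9,2.8,7.8,-12.1,-3.7,3.7,80],[-2.8,2.9,7.8,-12.7,-2.1,2.9,80],[-2.9,2.8,7.8,-12.9,-0.5,2.2,80]]
[[-2.8,2.9,7.9,-13,1.2,1.6,80]]
[[0,0,0,-22.5,0,26.8,80],[0,0,0,-22.5,0,26.8,80],[0,0,0,-22.5,0,26.8,80],[0,0,0,-22.5,0,26.8,80]]
```

{"fn": "jog_arm", "kwargs": {"motion": [[-2.8, 2.8, 7.8, -2.9, -9, 9, 80], [-2.9, 2.9, 7.8, -4.5, -9, 8.4, 80], [-2.8, 2.8, 7.9, -6.2, -8.7, 7.6, 80], [-2.9, 2.9, 7.8, -7.6, -8.2, 6.9, 80], [-2.8, 2.8, 7.8, -9, -7.3, 6, 80], [-2.9, 2.9, 7.8, -10.3, -6.3, 5.3, 80], [-2.8, 2.8, 7.9, -11.2, -5, 4.4, 80], [-2.9, 2.8, 7.8, -12, -3.7, 3.7, 80], [-2.8, 2.9, 7.8, -12.7, -2, 2.9, 80], [-2.9, 2.8, 7.8, -12.9, -0.5, 2.2, 80]]}}

```text
t: 9.88
eef_pos: [498.2, -226.1, 221.7]
tcp_rot: [3.085, -0.646, 1.748]
ft_force: [-0.0, 0.6, 0.5]
opening: 0.84
grip_force: 0.0
```

{"fn": "jog_arm", "kwargs": {"motion": [[-2.8, 2.9, 7.9, -13, 1.2, 1.6, 80], [0, 0, 0, 0, 0, 0, 80]]}}

```text
t: 10.12
eef_pos: [500.6, -235.2, 212.3]
tcp_rot: [-3.139, -0.7, 1.578]
ft_force: [0.5, 0.1, 0.6]
opening: 0.843
grip_force: 0.0
```

```bash
python3 - <<'E'
from plan import *
np.set_printoptions(precision=3,suppress=True)
p,q=pick(-75.4,0,140); P,Q=cur(); print(P,p,np.degrees((Q.inv()*q).as_rotvec()),env.state()['joints'])
plan([pick(-75.4,0,15),pick(-75.4,0)],80,45)
E
```

```text
[ 500.63  -235.229  212.31 ] [ 501.155 -235.095  213.2  ] [-0.053 -0.086 -0.09 ] [-0.729  0.625  1.697  0.507  1.365 -0.984]
[[0,0,0,-26.6,0.2,31.7,80],[0,-0.1,-0.1,-26.6,0.3,31.7,80],[-0.1,0,0,-26.6,0.2,31.7,80],[0,0,0,-9.6,0,11.5,80]]
```

{"fn": "jog_arm", "kwargs": {"motion": [[0, 0, 0, -26.6, 0.3, 31.7, 80], [0, -0.1, -0.1, -26.6, 0.3, 31.7, 80], [0, 0, 0, -26.6, 0.2, 31.7, 80], [0, 0, 0, -9.6, 0, 11.5, 80], [0, 0, 0, 0, 0, 0, 80], [0, 0, 0, 0, 0, 0, 40], [0, 0, 0, 0, 0, 0, 40], [0, 0, 0, 0, 0, 0, 40], [0, 0, 0, 0, 0, 0, 40]]}}

```text
t: 11.25
eef_pos: [502.2, -233.9, 75.5]
tcp_rot: [3.139, -0.696, 1.584]
ft_force: [0.2, -1.8, 7.9]
opening: 0.626
grip_force: 30.0
```

```bash
python3 - <<'E'
from plan import *
a=pick(-75.4,0); print(cur()[0]-a[0])
up=pick(-75.4,0,130); mid=(np.array([480,150,230.]),rot(50,-5)); pl=place(176,80)
plan([up,mid,pl],40,50,9.5)
plan([place(176,15),place(176)],40,40,start=pl)
E
```

```text
[1.07671256 1.1585626  2.32764999]
[[0,0,0.1,27,-0.3,-32.9,40],[0,0.1,0,27,-0.3,-32.9,40],[0,0,0.1,27.1,-0.3,-32.8,40],[-1.6,-5.4,5,39,-2.2,28.4,40],[-1.5,-5.4,4.9,41.2,-6.5,24.5,40],[-1.6,-5.3,5,42.5,-10.6,20.3,40],[-1.6,-5.4,4.9,43.2,-14.8,16,40],[-1.5,-5.4,5,42.9,-19,11.4,40],[-1.6,-5.4,4.9,42,-22.9,6.9,40],[-1.6,-5.4,5,40.3,-26.5,2.3,40]]
[[-1.5,-5.4,4.9,37.9,-30,-2.1,40],[2.9,-6.1,5.6,41.4,-20.4,8.5,40],[3,-6.1,5.7,39.9,-24,5.2,40],[2.9,-6.1,5.6,37.7,-27.7,2.5,40],[2.9,-6.1,5.6,35,-31.1,0.1,40],[2.9,-6.1,5.6,31.7,-34.5,-1.8,40],[3,-6.1,5.7,27.9,-37.6,-3.2,40],[2.9,-6.1,5.6,23.7,-40.3,-3.9,40]]
[[0,0,0,18.6,0,28.4,40],[0,0,0,18.7,0,28.3,40],[0,0,0,8.6,0,13.1,40]]
```

{"fn": "jog_arm", "kwargs": {"motion": [[0, 0, 0, 27, -0.3, -32.9, 40], [0, 0, 0, 27, -0.3, -32.9, 40], [0, 0, 0.1, 27, -0.3, -32.8, 40], [-1.6, -5.4, 5, 39, -2.2, 28.4, 40], [-1.5, -5.4, 4.9, 41.2, -6.5, 24.5, 40], [-1.6, -5.3, 5, 42.5, -10.6, 20.3, 40], [-1.6, -5.4, 4.9, 43.2, -14.8, 16, 40], [-1.5, -5.4, 5, 42.9, -19, 11.4, 40], [-1.6, -5.4, 4.9, 42, -22.9, 6.9, 40], [-1.6, -5.4, 5, 40.3, -26.5, 2.3, 40]]}}

```text
t: 12.5
eef_pos: [482.1, 87.5, 225.3]
tcp_rot: [-3.1, -0.034, 0.984]
ft_force: [0.3, -0.4, 0.0]
opening: 0.628
grip_force: 30.0
```

{"fn": "jog_arm", "kwargs": {"motion": [[-1.5, -5.4, 4.9, 37.9, -30, -2, 40], [2.9, -6.1, 5.6, 41.4, -20.4, 8.5, 40], [3, -6.1, 5.7, 39.9, -24, 5.2, 40], [2.9, -6.1, 5.6, 37.7, -27.7, 2.5, 40], [2.9, -6.1, 5.6, 35, -31, 0, 40], [2.9, -6.1, 5.6, 31.7, -34.5, -1.8, 40], [3, -6.1, 5.7, 27.9, -37.6, -3.2, 40], [2.9, -6.1, 5.6, 23.7, -40.3, -3.9, 40], [0, 0, 0, 0, 0, 0, 40]]}}

```text
t: 13.62
eef_pos: [540.3, 446.7, 153.4]
tcp_rot: [-3.087, 0.865, 0.194]
ft_force: [-0.1, -0.5, 0.2]
opening: 0.625
grip_force: 30.0
```

```bash
python3 - <<'E'
from plan import *
np.set_printoptions(precision=2,suppress=True)
p,q=place(176,80); P,Q=cur(); print(P,p,np.degrees((Q.inv()*q).as_rotvec()),env.state()['joints'])
cam('scene','s2')
plan([place(176,15),place(176)],40,45)
E
```

```text
[540.27 446.68 153.43] [552.58 458.74 145.6 ] [ 0.28 -0.37  2.87] [0.52 0.99 1.1  0.31 1.87 1.88]
[[0.1,-0.3,1.5,26.6,-4.7,26.3,40],[0.2,-0.2,1.4,26.6,-5.3,26.2,40],[0,0,0,8.6,0.1,13.1,40]]
```

View pics/s2.png

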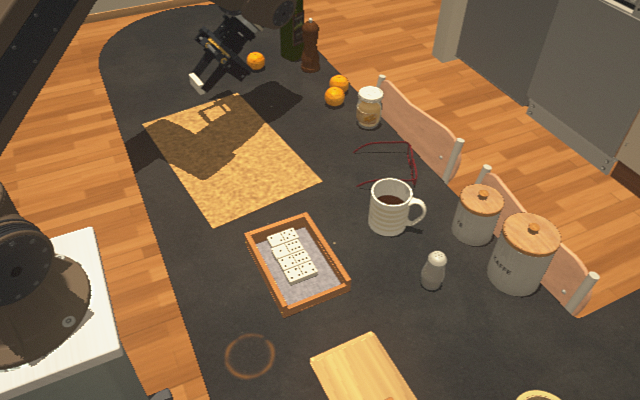

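The tile is held at about (197,85) with its plain side to the robot; four tiles remain in the box. Placing it now.

{"fn": "jog_arm", "kwargs": {"motion": [[0.1, -0.3, 1.5, 26.6, -4.7, 26.3, 40], [0.2, -0.2, 1.4, 26.6, -5.3, 26.2, 40], [0, 0, 0, 0, 0, 0, 40]]}}

```text
t: 14.05
eef_pos: [533.0, 455.1, 81.3]
tcp_rot: [-3.141, 0.873, 0.116]
ft_force: [-0.2, 0.4, 0.4]
opening: 0.625
grip_force: 30.0
```

```bash
python3 - <<'E'
from plan import *
np.set_printoptions(precision=2,suppress=True)
p,q=place(176,0); P,Q=cur(); print(P,p,np.degrees((Q.inv()*q).as_rotvec()))
plan([place(176,-0.5)],40,10)
E
```

```text
[533.03 455.11  81.29] [528.75 455.94  65.6 ] [-0.05  0.03 -0.02]
[[0,0,0,4.8,-0.7,6.9,40],[0,0,0,4.8,-0.6,6.8,40]]
```

{"fn": "jog_arm", "kwargs": {"motion": [[0, 0, 0, 4.8, -0.7, 6.9, 40], [0, 0, 0, 4.8, -0.6, 6.5, 40], [0, 0, 0, 0, 0, 0, 40]]}}

```text
t: 14.42
eef_pos: [529.5, 456.8, 66.8]
tcp_rot: [-3.139, 0.87, 0.118]
ft_force: [-0.2, -0.2, -0.5]
opening: 0.626
grip_force: 30.0
```

{"fn": "jog_arm", "kwargs": {"motion": [[0, 0, 0, 0, 0, 0, 72], [0, 0, 0, 0, 0, 0, 72], [0, 0, 0, 0, 0, 0, 72], [0, 0, 0, 0, 0, -20, 72], [0, 0, 0, 0, 0, -40, 72], [0, 0, 0, -20, 0, -40, 80]]}}

```text
t: 15.18
eef_pos: [593.5, 463.9, 145.9]
tcp_rot: [-3.141, 0.873, 0.116]
ft_force: [-0.2, 0.7, 0.2]
opening: 0.813
grip_force: 0.0
```

```bash
cat >> plan.py <<'E'
TX=[-75.4,-42.9,-10.9,20.5,52.3];TY=[0,1.5,.4,1.9,-1.8];MY=[176,88,0,-88,-176]
MID=(np.array([480,150,230.]),rot(50,-5))
E
python3 - <<'E'
from plan import *
c=cam('scene','s3')
img=c['color'][40:240,100:360,::-1]; cv2.imwrite('pics/s3c.png',cv2.resize(img,None,fx=3,fy=3))
plan([MID,pick(TX[1],TY[1],130)],80,48,9.2)
E
```

```text
[[-2.6,5.3,-4.9,-19.7,37.3,8,80],[-2.5,5.3,-5,-23.6,35.2,7.6,80],[-2.6,5.2,-4.9,-27.2,32.6,6.8,80],[-2.6,5.3,-4.9,-30.4,29.8,5.6,80],[-2.6,5.3,-5,-33.3,26.9,3.9,80],[-2.6,5.3,-4.9,-35.7,23.8,1.9,80],[-2.5,5.3,-4.9,-37.8,20.5,-0.5,80],[-2.6,5.2,-4.9,-39.1,17.4,-3.3,80],[1.6,5.4,-5,-31.8,30.2,6.2,80],[1.5,5.4,-4.9,-34.7,27.4,2.2,80]]
[[1.6,5.4,-5,-36.9,24.4,-1.8,80],[1.6,5.4,-4.9,-38.5,21,-6,80],[1.5,5.3,-5,-39.4,17.4,-10.3,80],[1.6,5.4,-5,-39.6,13.6,-14.3,80],[1.5,5.4,-4.9,-39.1,9.7,-18.3,80],[1.6,5.4,-5,-37.9,5.9,-22.2,80]]
```

View pics/s3c.png

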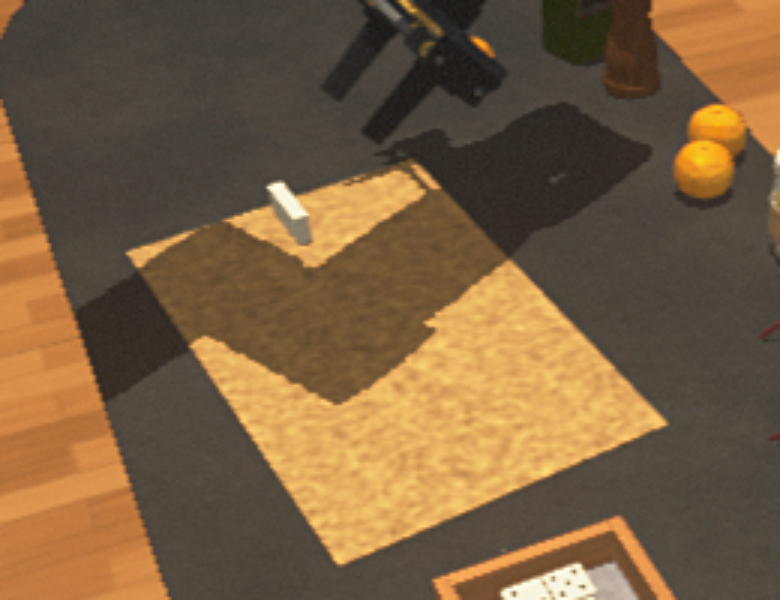

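Tile 1 stands at (290,210) in the crop, at the row's left end on the middle line, plain side to the robot. Next tile.

{"fn": "jog_arm", "kwargs": {"motion": [[-2.6, 5.3, -4.9, -19.7, 37.3, 8, 80], [-2.5, 5.3, -5, -23.6, 35.2, 7.6, 80], [-2.6, 5.2, -4.9, -27.2, 32.6, 6.8, 80], [-2.6, 5.3, -4.9, -30.4, 29.8, 5.6, 80], [-2.6, 5.3, -5, -33.3, 26.9, 3.9, 80], [-2.6, 5.3, -4.9, -35.7, 23.8, 1.9, 80], [-2.5, 5.3, -4.9, -37.8, 20.5, -0.5, 80], [-2.6, 5.2, -4.9, -39, 17.4, -3.3, 80], [1.6, 5.4, -5, -31.8, 30.2, 6.2, 80], [1.5, 5.4, -4.9, -34.7, 27.4, 2.2, 80]]}}

```text
t: 16.48
eef_pos: [482.0, 65.9, 219.8]
tcp_rot: [-3.087, -0.092, 1.034]
ft_force: [1.0, 0.2, 0.0]
opening: 0.842
grip_force: 0.0
```

{"fn": "jog_arm", "kwargs": {"motion": [[1.6, 5.4, -5, -36.9, 24.4, -1.8, 80], [1.6, 5.4, -4.9, -38.5, 21, -6, 80], [1.5, 5.3, -5, -39.4, 17.4, -10.3, 80], [1.6, 5.4, -5, -39.6, 13.6, -14.3, 80], [1.5, 5.4, -4.9, -39, 9.7, -18.3, 80], [1.6, 5.4, -5, -37.9, 5.9, -22.2, 80], [0, 0, 0, 0, 0, 0, 80]]}}

```text
t: 17.35
eef_pos: [490.8, -192.5, 205.6]
tcp_rot: [-3.114, -0.667, 1.536]
ft_force: [-0.3, 0.2, -0.2]
opening: 0.844
grip_force: 0.0
```

```bash
python3 - <<'E'
from plan import *
np.set_printoptions(precision=2,suppress=True)
i=1
p,q=pick(TX[i],TY[i],130); P,Q=cur(); print(P-p,np.degrees((Q.inv()*q).as_rotvec()))
plan([pick(TX[i],TY[i],20),pick(TX[i],TY[i],2)],80,48,9.2)
print();plan([pick(TX[i],TY[i],130),MID,place(MY[i],60)],40,46,9,start=pick(TX[i],TY[i],2))
E
```

```text
[-8.5  10.16  2.39] [ 0.04  1.77 -1.98]
[[0,0.6,-0.7,-25.8,3.7,27.3,80],[0,0.6,-0.6,-26,3.4,27.1,80],[0,0.6,-0.7,-26.4,3.1,26.7,80],[0,0,0,-11.6,0,13.8,80]]

[[0,0,0,27.4,0,-32.7,40],[0,0,0,27.5,0,-32.7,40],[0,0,0,27.4,0,-32.7,40],[-1.6,-5.4,5,35.9,-2,25.8,40],[-1.5,-5.4,4.9,37.9,-5.9,22.2,40],[-1.6,-5.4,5,39.1,-9.7,18.3,40],[-1.5,-5.3,4.9,39.6,-13.6,14.4,40],[-1.6,-5.4,5,39.4,-17.4,10.2,40],[-1.6,-5.4,4.9,38.5,-20.9,6,40],[-1.5,-5.4,5,37,-24.3,1.9,40]]
[[-1.6,-5.4,4.9,34.7,-27.5,-2.2,40],[2.9,-6.1,5.6,32.4,-11.8,12.1,40],[3,-6.1,5.7,32.3,-14.5,9.3,40],[2.9,-6.1,5.6,31.5,-17.1,6.8,40],[2.9,-6.1,5.6,30.3,-20,4.4,40],[3,-6.1,5.6,28.6,-22.6,2.3,40],[2.9,-6.1,5.7,26.4,-25.3,0.7,40],[2.9,-6.2,5.6,23.8,-27.8,-0.7,40]]
```

{"fn": "jog_arm", "kwargs": {"motion": [[0, 0.6, -0.7, -25.8, 3.7, 27.3, 80], [0, 0.6, -0.6, -26, 3.4, 27, 80], [0, 0.6, -0.7, -26.4, 3, 26.7, 80], [0, 0, 0, -11.6, 0, 13.8, 80], [0, 0, 0, 0, 0, 0, 80], [0, 0, 0, 0, 0, 0, 40], [0, 0, 0, 0, 0, 0, 40], [0, 0, 0, 0, 0, 0, 40], [0, 0, 0, 0, 0, 0, 40]]}}

```text
t: 18.48
eef_pos: [499.5, -199.8, 77.1]
tcp_rot: [3.14, -0.698, 1.584]
ft_force: [-0.0, -1.8, 7.8]
opening: 0.619
grip_force: 30.0
```

```bash
python3 - <<'E'
from plan import *
np.set_printoptions(precision=2,suppress=True)
i=1
p,q=pick(TX[i],TY[i],0); P,Q=cur(); print(P-p,np.degrees((Q.inv()*q).as_rotvec()))
plan([pick(TX[i],TY[i],130),MID,place(MY[i],60)],40,40,7.5)
E
```

```text
[0.19 2.83 3.89] [-0.03  0.02  0.17]
[[0,0,0,19.7,0,-24.6,40],[0,0,0.1,19.7,0,-24.6,40],[0,0,0,19.7,-0.1,-24.6,40],[0,0,0.1,19.8,0,-24.7,40],[-1.4,-4.8,4.4,31.9,-1.8,22.9,40],[-1.4,-4.8,4.4,33.5,-4.8,20.1,40],[-1.4,-4.7,4.4,34.6,-7.9,17.1,40],[-1.4,-4.8,4.4,35.1,-11,13.9,40],[-1.4,-4.8,4.4,35.2,-13.9,10.8,40],[-1.4,-4.8,4.4,34.8,-16.9,7.4,40]]
[[-1.3,-4.8,4.4,33.8,-19.7,4.1,40],[-1.4,-4.8,4.4,32.4,-22.2,0.8,40],[-1.4,-4.7,4.4,30.6,-24.7,-2.4,40],[2.3,-4.8,4.4,25.2,-9.2,9.5,40],[2.2,-4.7,4.4,25.1,-10.8,7.7,40],[2.3,-4.8,4.3,24.9,-12.4,6.2,40],[2.3,-4.7,4.4,24.2,-14.1,4.6,40],[2.3,-4.8,4.4,23.5,-15.7,3.3,40],[2.2,-4.7,4.4,22.4,-17.5,2,40],[2.3,-4.8,4.3,21.1,-19,0.9,40]]
[[2.3,-4.8,4.4,19.7,-20.5,0,40],[2.3,-4.7,4.4,18,-22,-0.7,40]]
```

{"fn": "jog_arm", "kwargs": {"motion": [[0, 0, 0, 19.7, 0, -24.6, 40], [0, 0, 0.1, 19.7, 0, -24.6, 40], [0, 0, 0, 19.7, 0, -24.6, 40], [0, 0, 0.1, 19.8, 0, -24.7, 40], [-1.4, -4.8, 4.4, 31.9, -1.8, 22.9, 40], [-1.4, -4.8, 4.4, 33.5, -4.8, 20, 40], [-1.4, -4.7, 4.4, 34.6, -7.9, 17, 40], [-1.4, -4.8, 4.4, 35, -11, 13.9, 40], [-1.4, -4.8, 4.4, 35.2, -13.9, 10.8, 40], [-1.4, -4.8, 4.4, 34.8, -16.9, 7.4, 40]]}}

```text
t: 19.73
eef_pos: [486.2, 33.6, 220.9]
tcp_rot: [-3.079, -0.169, 1.092]
ft_force: [0.6, 0.0, -0.6]
opening: 0.618
grip_force: 30.0
```

{"fn": "jog_arm", "kwargs": {"motion": [[-1.3, -4.8, 4.4, 33.8, -19.7, 4, 40], [-1.4, -4.8, 4.4, 32.4, -22.2, 0.8, 40], [-1.4, -4.7, 4.4, 30.6, -24.7, -2.4, 40], [2.3, -4.8, 4.4, 25.2, -9.2, 9.5, 40], [2.2, -4.7, 4.4, 25, -10.8, 7.7, 40], [2.3, -4.8, 4.3, 24.9, -12.4, 6.2, 40], [2.3, -4.7, 4.4, 24.2, -14, 4.6, 40], [2.3, -4.8, 4.4, 23.5, -15.7, 3.3, 40], [2.2, -4.7, 4.4, 22.4, -17.5, 2, 40], [2.3, -4.8, 4.3, 21, -19, 0.9, 40]]}}

```text
t: 20.98
eef_pos: [539.4, 321.7, 148.3]
tcp_rot: [-3.071, 0.704, 0.327]
ft_force: [-0.3, -0.5, -0.5]
opening: 0.623
grip_force: 30.0
```

{"fn": "jog_arm", "kwargs": {"motion": [[2.3, -4.8, 4.4, 19.7, -20.5, 0, 40], [2.3, -4.7, 4.4, 18, -22, -0.7, 40], [0, 0, 0, 0, 0, 0, 40]]}}

```text
t: 21.35
eef_pos: [556.0, 370.4, 123.2]
tcp_rot: [-3.139, 0.875, 0.12]
ft_force: [-0.1, -0.5, -0.6]
opening: 0.624
grip_force: 30.0
```

```bash
python3 - <<'E'
from plan import *
np.set_printoptions(precision=2,suppress=True)
i=1
p,q=place(MY[i],60); P,Q=cur(); print(P-p,np.degrees((Q.inv()*q).as_rotvec()))
plan([place(MY[i],12),place(MY[i],3),place(MY[i],-2)],40,28,7.5)
print();plan([MID,pick(TX[i+1],TY[i+1],130)],80,44,7.5,start=(lambda a:(a[0]-a[1].apply([20,0,100]),a[1]))(place(MY[i],0)))
E
```

```text
[-0.89 -0.24 -2.39] [0.03 0.16 0.13]
[[0,0.1,0.1,13.2,0,19.8,40],[0,0.1,0,13.2,-0.1,19.8,40],[0,0,0,5.1,0,7.9,40],[0,0,0,2.9,0,4.3,40]]

[[-2.3,4.8,-4.4,-17.8,23.4,6.5,80],[-2.3,4.7,-4.3,-20,21.6,5.9,80],[-2.2,4.8,-4.4,-22,19.9,4.9,80],[-2.3,4.7,-4.4,-23.9,17.9,3.8,80],[-2.3,4.8,-4.4,-25.4,15.9,2.4,80],[-2.3,4.7,-4.3,-26.7,13.8,0.8,80],[-2.2,4.8,-4.4,-27.6,11.8,-0.9,80],[-2.3,4.7,-4.4,-28.3,9.7,-2.8,80],[-2.3,4.8,-4.4,-28.7,7.7,-4.8,80],[1.6,5.4,-5,-28.7,27.7,5.9,80]]
[[1.5,5.4,-4.9,-31.4,25.1,2.3,80],[1.6,5.4,-5,-33.4,22.4,-1.4,80],[1.5,5.3,-4.9,-35,19.3,-5.2,80],[1.6,5.4,-5,-35.9,16.1,-8.9,80],[1.6,5.4,-4.9,-36,12.7,-12.8,80],[1.5,5.4,-5,-35.7,9.2,-16.4,80],[1.6,5.4,-4.9,-34.5,5.6,-19.9,80]]
```

{"fn": "jog_arm", "kwargs": {"motion": [[0, 0.1, 0.1, 13.2, 0, 19.8, 40], [0, 0.1, 0, 13.2, 0, 19.8, 40], [0, 0, 0, 5, 0, 7.9, 40], [0, 0, 0, 2.9, 0, 4.3, 40], [0, 0, 0, 0, 0, 0, 40]]}}

```text
t: 21.98
eef_pos: [538.9, 367.9, 66.4]
tcp_rot: [-3.14, 0.869, 0.119]
ft_force: [0.4, 0.6, 0.0]
opening: 0.627
grip_force: 30.0
```

{"fn": "jog_arm", "kwargs": {"motion": [[0, 0, 0, 1, 0, 0.8, 40], [0, 0, 0, 0.9, 0, 0.8, 40], [0, 0, 0, 0, 0, 0, 40]]}}

```text
t: 22.35
eef_pos: [539.0, 368.0, 63.7]
tcp_rot: [-3.14, 0.869, 0.118]
ft_force: [1.0, 0.1, 3.2]
opening: 0.623
grip_force: 30.0
```

Contact made. Release, retreat and transit to the next tile.

{"fn": "jog_arm", "kwargs": {"motion": [[0, 0, 0, 0, 0, 0, 72], [0, 0, 0, 0, 0, 0, 72], [0, 0, 0, 0, 0, 0, 72], [0, 0, 0, 0, 0, -20, 72], [0, 0, 0, 0, 0, -40, 72], [0, 0, 0, -20, 0, -40, 80]]}}

```text
t: 23.1
eef_pos: [602.4, 375.1, 142.7]
tcp_rot: [-3.141, 0.871, 0.117]
ft_force: [-0.1, -0.0, -0.2]
opening: 0.81
grip_force: 0.0
```

{"fn": "jog_arm", "kwargs": {"motion": [[-2.3, 4.8, -4.4, -17.8, 23.4, 6.5, 80], [-2.3, 4.7, -4.3, -20, 21.6, 5.9, 80], [-2.2, 4.8, -4.4, -22, 19.9, 4.9, 80], [-2.3, 4.7, -4.4, -23.9, 17.9, 3.8, 80], [-2.3, 4.8, -4.4, -25.4, 15.9, 2.4, 80], [-2.3, 4.7, -4.3, -26.7, 13.8, 0.8, 80], [-2.2, 4.8, -4.4, -27.6, 11.8, -0.9, 80], [-2.3, 4.7, -4.4, -28.3, 9.7, -2.8, 80], [-2.3, 4.8, -4.4, -28.7, 7.7, -4.8, 80], [1.6, 5.4, -5, -28.7, 27.7, 5.9, 80]]}}

```text
t: 24.35
eef_pos: [480.9, 109.3, 225.0]
tcp_rot: [-3.114, -0.015, 0.964]
ft_force: [0.9, -0.3, 0.1]
opening: 0.844
grip_force: 0.0
```

{"fn": "jog_arm", "kwargs": {"motion": [[1.5, 5.4, -4.9, -31.4, 25, 2.3, 80], [1.6, 5.4, -5, -33.4, 22.4, -1.4, 80], [1.5, 5.3, -4.9, -35, 19.3, -5.2, 80], [1.6, 5.4, -5, -35.9, 16, -8.9, 80], [1.6, 5.4, -4.9, -36, 12.7, -12.8, 80], [1.5, 5.4, -5, -35.7, 9.2, -16.4, 80], [1.6, 5.4, -4.9, -34.5, 5.6, -19.9, 80], [0, 0, 0, 0, 0, 0, 80]]}}

```text
t: 25.35
eef_pos: [494.6, -164.4, 204.3]
tcp_rot: [-3.128, -0.678, 1.548]
ft_force: [-0.1, 0.0, 1.1]
opening: 0.839
grip_force: 0.0
```

```bash
python3 - <<'E'
from plan import *
np.set_printoptions(precision=2,suppress=True)
i=2
p,q=pick(TX[i],TY[i],130); P,Q=cur(); print(P-p,np.degrees((Q.inv()*q).as_rotvec()))
plan([pick(TX[i],TY[i],25),pick(TX[i],TY[i],3)],80,40,7)
c=cam('top','t5'); cv2.imwrite('pics/t5c.png',cv2.resize(c['color'][170:310,120:440,::-1],None,fx=2.5,fy=2.5))
E
```

```text
[-5.56  6.25  1.1 ] [ 0.37  1.16 -1.42]
[[0.1,0.4,-0.5,-23.8,2.3,26.2,80],[0.1,0.4,-0.4,-23.9,2.1,26.1,80],[0.2,0.4,-0.5,-24.2,1.9,25.9,80],[0,0,0,-14.2,0.1,16.8,80]]
```

View pics/t5c.png

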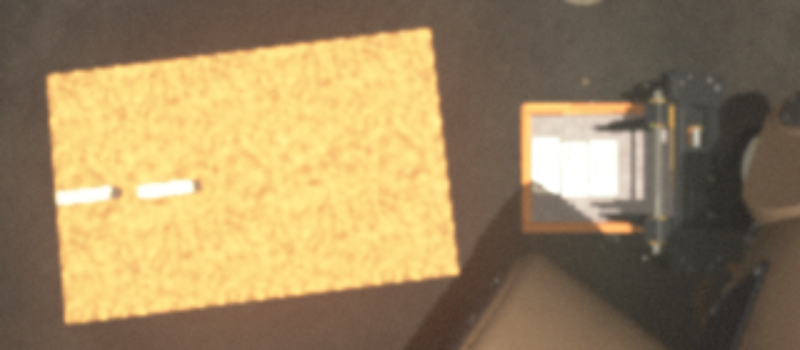

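Two tiles stand in the row at (86,195) and (166,188) in the crop; three remain in the box. Picking tile 3.

{"fn": "jog_arm", "kwargs": {"motion": [[0.1, 0.4, -0.5, -23.8, 2.3, 26.2, 80], [0.1, 0.4, -0.4, -23.9, 2, 26, 80], [0.2, 0.4, -0.5, -24.2, 1.9, 25.9, 80], [0, 0, 0, -14.2, 0, 16.8, 80], [0, 0, 0, 0, 0, 0, 80], [0, 0, 0, 0, 0, 0, 40], [0, 0, 0, 0, 0, 0, 40], [0, 0, 0, 0, 0, 0, 40], [0, 0, 0, 0, 0, 0, 40]]}}

```text
t: 26.52
eef_pos: [500.2, -168.2, 78.1]
tcp_rot: [3.141, -0.698, 1.584]
ft_force: [1.0, -0.8, 7.0]
opening: 0.622
grip_force: 30.0
```

```bash
python3 - <<'E'
from plan import *
np.set_printoptions(precision=2,suppress=True)
i=2
p,q=pick(TX[i],TY[i],0); P,Q=cur(); print(P-p,np.degrees((Q.inv()*q).as_rotvec()))
plan([pick(TX[i],TY[i],130),MID,place(MY[i],60)],40,40,7)
E
```

```text
[0.04 2.42 4.88] [-0.08  0.01  0.15]
[[0,0,0,19.6,0,-24.4,40],[0,0,0.1,19.7,0,-24.3,40],[-0.1,0,0,19.6,0,-24.4,40],[0,0,0.1,19.7,0,-24.3,40],[-1.4,-4.8,4.4,29.2,-1.9,20.6,40],[-1.4,-4.8,4.4,30.6,-4.7,18,40],[-1.4,-4.8,4.4,31.5,-7.5,15.3,40],[-1.3,-4.7,4.4,32,-10.3,12.4,40],[-1.4,-4.8,4.4,32,-13,9.5,40],[-1.4,-4.8,4.4,31.5,-15.6,6.5,40]]
[[-1.4,-4.8,4.4,30.7,-18.2,3.5,40],[-1.4,-4.8,4.4,29.4,-20.5,0.5,40],[-1.4,-4.8,4.4,27.6,-22.7,-2.5,40],[2.3,-4.8,4.4,18.5,-2.1,10,40],[2.3,-4.7,4.3,19.1,-3.2,8.6,40],[2.2,-4.7,4.4,19.5,-4.3,7.1,40],[2.3,-4.8,4.4,19.6,-5.5,5.7,40],[2.3,-4.8,4.4,19.5,-6.9,4.3,40],[2.3,-4.7,4.3,19.3,-8.2,2.9,40],[2.3,-4.8,4.4,18.8,-9.5,1.8,40]]
[[2.2,-4.7,4.4,18.1,-11,0.6,40],[2.3,-4.8,4.3,17.2,-12.2,-0.3,40]]
```

{"fn": "jog_arm", "kwargs": {"motion": [[0, 0, 0, 19.6, 0, -24.4, 40], [0, 0, 0.1, 19.7, 0, -24.3, 40], [0, 0, 0, 19.6, 0, -24.4, 40], [0, 0, 0.1, 19.7, 0, -24.3, 40], [-1.4, -4.8, 4.4, 29.2, -1.9, 20.6, 40], [-1.4, -4.8, 4.4, 30.6, -4.7, 18, 40], [-1.4, -4.8, 4.4, 31.5, -7.5, 15.3, 40], [-1.3, -4.7, 4.4, 32, -10.3, 12.4, 40], [-1.4, -4.8, 4.4, 32, -13, 9.5, 40], [-1.4, -4.8, 4.4, 31.5, -15.6, 6.5, 40]]}}

```text
t: 27.78
eef_pos: [486.2, 44.3, 220.8]
tcp_rot: [-3.077, -0.168, 1.093]
ft_force: [0.0, 0.3, -1.0]
opening: 0.621
grip_force: 30.0
```

{"fn": "jog_arm", "kwargs": {"motion": [[-1.4, -4.8, 4.4, 30.7, -18.2, 3.5, 40], [-1.4, -4.8, 4.4, 29.4, -20.5, 0.5, 40], [-1.4, -4.8, 4.4, 27.6, -22.7, -2.5, 40], [2.3, -4.8, 4.4, 18.5, -2, 10, 40], [2.3, -4.7, 4.3, 19, -3.2, 8.6, 40], [2.2, -4.7, 4.4, 19.5, -4.3, 7, 40], [2.3, -4.8, 4.4, 19.6, -5.5, 5.7, 40], [2.3, -4.8, 4.4, 19.5, -6.9, 4.3, 40], [2.3, -4.7, 4.3, 19.3, -8.2, 2.9, 40], [2.3, -4.8, 4.4, 18.8, -9.5, 1.8, 40]]}}

```text
t: 29.02
eef_pos: [547.4, 254.2, 147.7]
tcp_rot: [-3.073, 0.707, 0.324]
ft_force: [0.6, 0.0, 0.0]
opening: 0.621
grip_force: 30.0
```

{"fn": "jog_arm", "kwargs": {"motion": [[2.2, -4.7, 4.4, 18, -11, 0.6, 40], [2.3, -4.8, 4.3, 17.2, -12.2, -0.3, 40], [0, 0, 0, 0, 0, 0, 40]]}}

```text
t: 29.4
eef_pos: [566.2, 283.3, 122.9]
tcp_rot: [-3.141, 0.878, 0.12]
ft_force: [0.8, -0.0, -0.6]
opening: 0.622
grip_force: 30.0
```

```bash
python3 - <<'E'
from plan import *
np.set_printoptions(precision=2,suppress=True)
i=2
p,q=place(MY[i],60); P,Q=cur(); print(P-p,np.degrees((Q.inv()*q).as_rotvec()))
plan([place(MY[i],12),place(MY[i],1)],40,28,7.5)
print();plan([MID,pick(TX[i+1],TY[i+1],130)],80,40,7,start=(lambda a:(a[0]-a[1].apply([20,0,100]),a[1]))(place(MY[i],0)))
E
```

```text
[-0.93  0.06 -2.69] [0.11 0.3  0.1 ]
[[0.1,0.2,0,13.1,0.1,19.7,40],[0,0.1,0.1,13.1,0.1,19.7,40],[0,0,0,6.3,0,9.6,40]]

[[-2.3,4.8,-4.4,-17.8,13.6,6.5,80],[-2.3,4.7,-4.3,-19.2,11.9,5.5,80],[-2.2,4.8,-4.4,-20.5,10.2,4.3,80],[-2.3,4.7,-4.4,-21.5,8.5,2.9,80],[-2.3,4.8,-4.4,-22.3,6.6,1.4,80],[-2.3,4.7,-4.3,-22.8,5,-0.2,80],[-2.2,4.8,-4.4,-23,3.3,-2,80],[-2.3,4.7,-4.4,-22.9,1.6,-3.8,80],[-2.3,4.8,-4.4,-22.6,0,-5.6,80],[1.4,4.8,-4.4,-23,22.2,5,80]]
[[1.4,4.8,-4.4,-24.9,20.5,2.5,80],[1.4,4.8,-4.4,-26.5,18.5,-0.2,80],[1.4,4.7,-4.4,-27.7,16.4,-2.9,80],[1.3,4.8,-4.4,-28.6,14.1,-5.5,80],[1.4,4.8,-4.4,-29,11.7,-8.3,80],[1.4,4.8,-4.4,-28.9,9.3,-10.9,80],[1.4,4.8,-4.4,-28.6,6.8,-13.6,80],[1.4,4.8,-4.4,-27.8,4.2,-16.1,80]]
```

{"fn": "jog_arm", "kwargs": {"motion": [[0.1, 0.2, 0, 13, 0, 19.7, 40], [0, 0.1, 0.1, 13, 0, 19.7, 40], [0, 0, 0, 6.3, 0, 9.6, 40], [0, 0, 0, 0.9, 0, 0.8, 40], [0, 0, 0, 0.9, 0, 0.8, 40], [0, 0, 0, 0, 0, 0, 40]]}}

```text
t: 30.15
eef_pos: [549.8, 281.4, 66.8]
tcp_rot: [-3.141, 0.869, 0.118]
ft_force: [-0.7, -0.4, 0.3]
opening: 0.623
grip_force: 30.0
```

{"fn": "jog_arm", "kwargs": {"motion": [[0, 0, 0, 0.9, 0, 0.8, 40], [0, 0, 0, 0.9, 0, 0.8, 40], [0, 0, 0, 0.2, 0, 0.2, 40], [0, 0, 0, 0, 0, 0, 40]]}}

```text
t: 30.65
eef_pos: [549.4, 281.4, 63.6]
tcp_rot: [-3.141, 0.871, 0.117]
ft_force: [0.8, -0.3, 3.4]
opening: 0.624
grip_force: 30.0
```

{"fn": "jog_arm", "kwargs": {"motion": [[0, 0, 0, 0, 0, 0, 72], [0, 0, 0, 0, 0, 0, 72], [0, 0, 0, 0, 0, 0, 72], [0, 0, 0, 0, 0, -20, 72], [0, 0, 0, 0, 0, -40, 72], [0, 0, 0, -20, 0, -40, 80]]}}

```text
t: 31.4
eef_pos: [613.1, 288.6, 142.9]
tcp_rot: [3.142, 0.873, 0.116]
ft_force: [-0.3, -1.2, -0.6]
opening: 0.812
grip_force: 0.0
```

{"fn": "jog_arm", "kwargs": {"motion": [[-2.3, 4.8, -4.4, -17.8, 13.6, 6.5, 80], [-2.3, 4.7, -4.3, -19.2, 11.9, 5.5, 80], [-2.2, 4.8, -4.4, -20.5, 10.2, 4.3, 80], [-2.3, 4.7, -4.4, -21.5, 8.5, 2.9, 80], [-2.3, 4.8, -4.4, -22.3, 6.6, 1.4, 80], [-2.3, 4.7, -4.3, -22.8, 5, 0, 80], [-2.2, 4.8, -4.4, -23, 3.3, -2, 80], [-2.3, 4.7, -4.4, -22.9, 1.6, -3.8, 80], [-2.3, 4.8, -4.4, -22.6, 0, -5.6, 80], [1.4, 4.8, -4.4, -23, 22.2, 5, 80]]}}

```text
t: 32.65
eef_pos: [480.7, 118.4, 225.5]
tcp_rot: [-3.117, -0.003, 0.954]
ft_force: [1.1, 0.2, -0.6]
opening: 0.841
grip_force: 0.0
```

{"fn": "jog_arm", "kwargs": {"motion": [[1.4, 4.8, -4.4, -24.9, 20.5, 2.5, 80], [1.4, 4.8, -4.4, -26.5, 18.5, 0, 80], [1.4, 4.7, -4.4, -27.7, 16.4, -2.9, 80], [1.3, 4.8, -4.4, -28.6, 14, -5.5, 80], [1.4, 4.8, -4.4, -29, 11.7, -8.3, 80], [1.4, 4.8, -4.4, -28.9, 9.3, -10.9, 80], [1.4, 4.8, -4.4, -28.6, 6.8, -13.6, 80], [1.4, 4.8, -4.4, -27.8, 4.2, -16, 80], [0, 0, 0, 0, 0, 0, 80]]}}

```text
t: 33.78
eef_pos: [498.0, -141.3, 199.4]
tcp_rot: [3.14, -0.7, 1.579]
ft_force: [-0.3, 0.2, -0.1]
opening: 0.841
grip_force: 0.0
```

```bash
python3 - <<'E'
from plan import *
np.set_printoptions(precision=2,suppress=True)
i=3
p,q=pick(TX[i],TY[i],130); P,Q=cur(); print(P-p,np.degrees((Q.inv()*q).as_rotvec()))
plan([pick(TX[i],TY[i],25),pick(TX[i],TY[i],3)],80,40,7)
c=cam('scene'); P=cloud(c); m=(P[...,2]>25)&(P[...,2]<36)&(P[...,0]>440)&(P[...,0]<540)&(P[...,1]>60)&(P[...,1]<490)&(c['z_map']>0)
n,l,st,ce=cv2.connectedComponentsWithStats(m.astype(np.uint8))
for k in range(1,n):
    if st[k,4]>15: print(st[k,4],P[l==k].mean(0))
E
```

```text
[-0.31 -2.05 -3.79] [ 0.18 -0.1  -0.07]
[[0.1,0,0,-21.2,0.1,26.2,80],[0,-0.1,0,-21.2,0.1,26.3,80],[0.1,0,-0.1,-21.2,0.1,26.3,80],[0,0,0,-14.1,0,16.8,80]]
78 [463.54 442.81  31.68]
101 [472.23 355.72  31.59]
108 [481.19 268.88  31.7 ]
```

{"fn": "jog_arm", "kwargs": {"motion": [[0.1, 0, 0, -21.2, 0, 26.2, 80], [0, -0.1, 0, -21.2, 0.2, 26.3, 80], [0.1, 0, -0.1, -21.2, 0, 26.3, 80], [0, 0, 0, -14, 0, 16.8, 80], [0, 0, 0, 0, 0, 0, 80], [0, 0, 0, 0, 0, 0, 40], [0, 0, 0, 0, 0, 0, 40], [0, 0, 0, 0, 0, 0, 40], [0, 0, 0, 0, 0, 0, 40]]}}

```text
t: 34.95
eef_pos: [498.4, -137.1, 78.0]
tcp_rot: [3.14, -0.698, 1.584]
ft_force: [0.3, -0.6, 6.9]
opening: 0.621
grip_force: 30.0
```

```bash
python3 - <<'E'
from plan import *
np.set_printoptions(precision=2,suppress=True)
i=3
p,q=pick(TX[i],TY[i],0); P,Q=cur(); print(P-p,np.degrees((Q.inv()*q).as_rotvec()))
M2=(np.array([500,100,230.]),rot(50,-5))
plan([pick(TX[i],TY[i],130),M2,place(MY[i],60)],40,40,7)
E
```

```text
[0.05 2.12 4.76] [-0.05  0.03  0.19]
[[0,0,0,19.7,0,-24.3,40],[0,0,0.1,19.7,0,-24.4,40],[0,0,0,19.7,0,-24.3,40],[-0.1,0,0.1,19.7,0,-24.3,40],[-1.4,-4.8,4.4,22.3,0.4,14.8,40],[-1.4,-4.8,4.4,23.4,-1.7,12.8,40],[-1.3,-4.8,4.4,24.2,-3.7,10.8,40],[-1.4,-4.7,4.4,24.6,-5.9,8.7,40],[-1.4,-4.8,4.4,24.7,-8,6.4,40],[-1.4,-4.8,4.4,24.4,-10,4.2,40]]
[[-1.4,-4.8,4.4,23.9,-11.9,1.8,40],[-1.4,-4.8,4.4,23,-13.8,-0.4,40],[-1.3,-4.8,4.4,21.7,-15.4,-2.6,40],[2.3,-4.7,4.4,14.6,-0.2,10.4,40],[2.2,-4.8,4.4,15.4,-1.1,9.1,40],[2.3,-4.7,4.3,16.1,-1.8,7.9,40],[2.3,-4.8,4.4,16.4,-2.9,6.6,40],[2.3,-4.7,4.4,16.7,-3.8,5.4,40],[2.2,-4.8,4.4,16.7,-4.9,4.2,40],[2.3,-4.7,4.3,16.6,-6.1,3,40]]
[[2.3,-4.8,4.4,16.3,-7.2,1.9,40],[2.3,-4.7,4.4,15.8,-8.4,0.9,40]]
```

{"fn": "jog_arm", "kwargs": {"motion": [[0, 0, 0, 19.7, 0, -24.3, 40], [0, 0, 0.1, 19.7, 0, -24.4, 40], [0, 0, 0, 19.7, 0, -24.3, 40], [-0.1, 0, 0.1, 19.7, 0, -24.3, 40], [-1.4, -4.8, 4.4, 22.3, 0.4, 14.8, 40], [-1.4, -4.8, 4.4, 23.4, -1.7, 12.8, 40], [-1.3, -4.8, 4.4, 24.2, -3.7, 10.8, 40], [-1.4, -4.7, 4.4, 24.6, -5.9, 8.7, 40], [-1.4, -4.8, 4.4, 24.7, -8, 6.4, 40], [-1.4, -4.8, 4.4, 24.4, -10, 4.2, 40]]}}

```text
t: 36.2
eef_pos: [499.1, 21.1, 220.6]
tcp_rot: [-3.079, -0.168, 1.092]
ft_force: [0.0, -0.4, -0.4]
opening: 0.619
grip_force: 30.0
```

{"fn": "jog_arm", "kwargs": {"motion": [[-1.4, -4.8, 4.4, 23.9, -11.9, 1.8, 40], [-1.4, -4.8, 4.4, 23, -13.8, -0.4, 40], [-1.3, -4.8, 4.4, 21.7, -15.4, -2.6, 40], [2.3, -4.7, 4.4, 14.6, 0, 10.4, 40], [2.2, -4.8, 4.4, 15.4, -1, 9, 40], [2.3, -4.7, 4.3, 16, -1.8, 7.9, 40], [2.3, -4.8, 4.4, 16.4, -2.9, 6.6, 40], [2.3, -4.7, 4.4, 16.7, -3.8, 5.4, 40], [2.2, -4.8, 4.4, 16.7, -4.9, 4.2, 40], [2.3, -4.7, 4.3, 16.6, -6, 3, 40]]}}

```text
t: 37.45
eef_pos: [560.5, 174.7, 147.7]
tcp_rot: [-3.074, 0.704, 0.323]
ft_force: [0.2, -0.7, 0.1]
opening: 0.621
grip_force: 30.0
```

{"fn": "jog_arm", "kwargs": {"motion": [[2.3, -4.8, 4.4, 16.3, -7.2, 1.9, 40], [2.3, -4.7, 4.4, 15.8, -8.4, 0.9, 40], [0, 0, 0, 0, 0, 0, 40]]}}

```text
t: 37.83
eef_pos: [577.3, 195.5, 123.1]
tcp_rot: [-3.141, 0.875, 0.117]
ft_force: [-0.3, 1.4, 0.1]
opening: 0.623
grip_force: 30.0
```

```bash
python3 - <<'E'
from plan import *
np.set_printoptions(precision=2,suppress=True)
i=3
p,q=place(MY[i],60); P,Q=cur(); print(P-p,np.degrees((Q.inv()*q).as_rotvec()))
plan([place(MY[i],12),place(MY[i],1)],40,28,7.5)
M2=(np.array([500,100,230.]),rot(50,-5))
print();plan([M2,pick(TX[i+1],TY[i+1],130)],80,40,7,start=(lambda a:(a[0]-a[1].apply([20,0,100]),a[1]))(place(MY[i],0)))
E
```

```text
[-0.11 -0.35 -2.5 ] [-0.01  0.12  0.01]
[[0,0.1,0,12.9,-0.2,20.1,40],[0,0,0,12.8,-0.1,20,40],[0,0,0,6.4,0,9.6,40]]

[[-2.3,4.8,-4.4,-16.8,9.6,5.3,80],[-2.3,4.7,-4.3,-17.8,8,4.3,80],[-2.2,4.8,-4.4,-18.7,6.6,3,80],[-2.3,4.7,-4.4,-19.4,4.9,1.6,80],[-2.3,4.8,-4.4,-19.7,3.5,0.3,80],[-2.3,4.7,-4.3,-19.9,1.9,-1.4,80],[-2.2,4.8,-4.4,-19.8,0.5,-2.9,80],[-2.3,4.7,-4.4,-19.5,-0.8,-4.6,80],[-2.3,4.8,-4.4,-19,-2.1,-6.2,80],[1.4,4.8,-4.4,-17.2,14.9,4.5,80]]
[[1.4,4.8,-4.4,-18.6,13.7,2.6,80],[1.4,4.8,-4.4,-19.8,12.2,0.8,80],[1.4,4.7,-4.4,-20.6,10.7,-1.3,80],[1.3,4.8,-4.4,-21.1,9,-3.2,80],[1.4,4.8,-4.4,-21.5,7.3,-5.2,80],[1.4,4.8,-4.4,-21.4,5.5,-7.1,80],[1.4,4.8,-4.4,-21.1,3.6,-9,80],[1.4,4.8,-4.4,-20.5,1.8,-10.8,80]]
```

{"fn": "jog_arm", "kwargs": {"motion": [[0, 0.1, 0, 12.9, 0, 20, 40], [0, 0, 0, 12.8, 0, 20, 40], [0, 0, 0, 6.4, 0, 9.6, 40], [0, 0, 0, 1.3, 0, 1, 40], [0, 0, 0, 1.3, 0, 1, 40], [0, 0, 0, 0.9, 0, 0.8, 40], [0, 0, 0, 0, 0, 0, 40]]}}

```text
t: 38.7
eef_pos: [560.4, 193.6, 64.2]
tcp_rot: [-3.141, 0.871, 0.117]
ft_force: [0.9, 0.2, 1.9]
opening: 0.618
grip_force: 30.0
```

{"fn": "jog_arm", "kwargs": {"motion": [[0, 0, 0, 0, 0, 0, 72], [0, 0, 0, 0, 0, 0, 72], [0, 0, 0, 0, 0, 0, 72], [0, 0, 0, 0, 0, -20, 72], [0, 0, 0, 0, 0, -40, 72], [0, 0, 0, -20, 0, -40, 80]]}}

```text
t: 39.45
eef_pos: [624.1, 201.0, 143.4]
tcp_rot: [-3.141, 0.873, 0.117]
ft_force: [0.4, 0.3, 0.1]
opening: 0.811
grip_force: 0.0
```

{"fn": "jog_arm", "kwargs": {"motion": [[-2.3, 4.8, -4.4, -16.8, 9.6, 5.3, 80], [-2.3, 4.7, -4.3, -17.8, 8, 4.3, 80], [-2.2, 4.8, -4.4, -18.7, 6.6, 3, 80], [-2.3, 4.7, -4.4, -19.4, 4.9, 1.6, 80], [-2.3, 4.8, -4.4, -19.7, 3.5, 0.3, 80], [-2.3, 4.7, -4.3, -19.9, 1.9, -1.4, 80], [-2.2, 4.8, -4.4, -19.8, 0.5, -2.9, 80], [-2.3, 4.7, -4.4, -19.5, -0.8, -4.6, 80], [-2.3, 4.8, -4.4, -19, -2, -6.2, 80], [1.4, 4.8, -4.4, -17.2, 14.9, 4.5, 80]]}}

```text
t: 40.7
eef_pos: [499.8, 77.1, 226.3]
tcp_rot: [-3.117, -0.002, 0.953]
ft_force: [0.2, -0.4, 0.0]
opening: 0.843
grip_force: 0.0
```

{"fn": "jog_arm", "kwargs": {"motion": [[1.4, 4.8, -4.4, -18.6, 13.7, 2.6, 80], [1.4, 4.8, -4.4, -19.8, 12.2, 0.8, 80], [1.4, 4.7, -4.4, -20.6, 10.7, -1.3, 80], [1.3, 4.8, -4.4, -21, 9, -3.2, 80], [1.4, 4.8, -4.4, -21.5, 7.3, -5.2, 80], [1.4, 4.8, -4.4, -21.4, 5.5, -7, 80], [1.4, 4.8, -4.4, -21, 3.6, -9, 80], [1.4, 4.8, -4.4, -20.5, 1.8, -10.8, 80], [0, 0, 0, 0, 0, 0, 80]]}}

```text
t: 41.82
eef_pos: [502.4, -109.0, 200.4]
tcp_rot: [3.141, -0.7, 1.578]
ft_force: [0.2, -0.1, -0.5]
opening: 0.844
grip_force: 0.0
```

```bash
python3 - <<'E'
from plan import *
np.set_printoptions(precision=2,suppress=True)
i=4
p,q=pick(TX[i],TY[i],130); P,Q=cur(); print(P-p,np.degrees((Q.inv()*q).as_rotvec()))
plan([pick(TX[i],TY[i],25),pick(TX[i],TY[i],3)],80,40,7)
c=cam('scene'); P=cloud(c); m=(P[...,2]>25)&(P[...,2]<36)&(P[...,0]>440)&(P[...,0]<540)&(P[...,1]>60)&(P[...,1]<490)&(c['z_map']>0)
n,l,st,ce=cv2.connectedComponentsWithStats(m.astype(np.uint8))
for k in range(1,n):
    if st[k,4]>15: print(st[k,4],P[l==k].mean(0))
m=(P[...,2]>15)&(P[...,2]<23)&(P[...,0]>445)&(P[...,0]<555)&(P[...,1]>-215)&(P[...,1]<-45)&(c['z_map']>0)
n,l,st,ce=cv2.connectedComponentsWithStats(m.astype(np.uint8))
for k in range(1,n):
    if st[k,4]>40: print('box',st[k,4],cv2.minAreaRect(P[l==k][:,:2].astype(np.float32)),fr(BO,BA,TX[4],TY[4]))
E
```

```text
[ 0.63 -1.61 -2.76] [ 0.13 -0.09 -0.1 ]
[[0,0,0,-21.5,-0.2,26.4,80],[0.1,-0.1,-0.1,-21.6,-0.3,26.4,80],[0,0,0,-21.5,-0.2,26.5,80],[0,0,0,-14.1,0,16.9,80]]
92 [464.51 444.24  32.01]
102 [472.09 355.04  31.57]
107 [481.2  267.7   31.88]
125 [492.48 180.78  31.73]
box 334 ((499.9797668457031, -60.66880798339844), (31.584871292114258, 60.5539665222168), 89.31829833984375) [501.31 -60.29]
```

{"fn": "jog_arm", "kwargs": {"motion": [[0, 0, 0, -21.5, 0, 26.4, 80], [0.1, -0.1, -0.1, -21.6, -0.5, 26.4, 80], [0, 0, 0, -21.5, 0, 26.5, 80], [0, 0, 0, -14, 0, 16.9, 80], [0, 0, 0, 0, 0, 0, 80], [0, 0, 0, 0, 0, 0, 40], [0, 0, 0, 0, 0, 0, 40], [0, 0, 0, 0, 0, 0, 40], [0, 0, 0, 0, 0, 0, 40]]}}

```text
t: 43.0
eef_pos: [502.2, -105.8, 77.8]
tcp_rot: [3.139, -0.697, 1.584]
ft_force: [0.5, -1.1, 7.2]
opening: 0.626
grip_force: 30.0
```

```bash
python3 - <<'E'
from plan import *
np.set_printoptions(precision=2,suppress=True)
i=4
p,q=pick(TX[i],TY[i],0); P,Q=cur(); print(P-p,np.degrees((Q.inv()*q).as_rotvec()))
M2=(np.array([520,60,230.]),rot(50,-5))
plan([pick(TX[i],TY[i],130),M2,place(MY[i],60)],40,40,7)
E
```

```text
[0.4  1.56 4.55] [0.03 0.04 0.16]
[[0,0,0,19.8,0,-24.3,40],[0,0,0.1,19.9,-0.1,-24.3,40],[0,0,0,19.8,-0.1,-24.3,40],[0,0,0.1,19.9,0,-24.2,40],[-1.4,-4.8,4.4,16.2,2.2,9.6,40],[-1.4,-4.8,4.4,17,0.7,8.3,40],[-1.4,-4.7,4.4,17.6,-0.9,6.9,40],[-1.3,-4.8,4.4,18,-2.3,5.3,40],[-1.4,-4.8,4.4,18.2,-3.8,3.8,40],[-1.4,-4.8,4.4,18.1,-5.4,2.1,40]]
[[-1.4,-4.8,4.4,17.7,-6.7,0.4,40],[-1.4,-4.7,4.4,17.1,-8,-1.1,40],[-1.4,-4.8,4.4,16.2,-9.3,-2.8,40],[2.3,-4.8,4.4,9.9,2.3,10.8,40],[2.3,-4.7,4.3,11,1.9,9.8,40],[2.2,-4.8,4.4,11.8,1.4,8.8,40],[2.3,-4.7,4.4,12.7,0.8,7.8,40],[2.3,-4.8,4.4,13.2,0.1,6.6,40],[2.3,-4.8,4.3,13.8,-0.7,5.6,40],[2.3,-4.7,4.4,14.1,-1.5,4.4,40]]
[[2.2,-4.8,4.4,14.2,-2.5,3.3,40],[2.3,-4.7,4.4,14.3,-3.4,2.3,40]]
```

{"fn": "jog_arm", "kwargs": {"motion": [[0, 0, 0, 19.8, 0, -24.3, 40], [0, 0, 0.1, 19.9, 0, -24.3, 40], [0, 0, 0, 19.8, 0, -24.3, 40], [0, 0, 0.1, 19.9, 0, -24.2, 40], [-1.4, -4.8, 4.4, 16.2, 2.2, 9.6, 40], [-1.4, -4.8, 4.4, 17, 0.7, 8.3, 40], [-1.4, -4.7, 4.4, 17.6, -0.9, 6.9, 40], [-1.3, -4.8, 4.4, 18, -2.3, 5.3, 40], [-1.4, -4.8, 4.4, 18.2, -3.8, 3.8, 40], [-1.4, -4.8, 4.4, 18, -5.4, 2, 40]]}}

```text
t: 44.25
eef_pos: [513.8, 4.8, 220.7]
tcp_rot: [-3.078, -0.168, 1.092]
ft_force: [0.2, -0.2, -0.7]
opening: 0.622
grip_force: 30.0
```

{"fn": "jog_arm", "kwargs": {"motion": [[-1.4, -4.8, 4.4, 17.7, -6.7, 0.4, 40], [-1.4, -4.7, 4.4, 17, -8, -1, 40], [-1.4, -4.8, 4.4, 16.2, -9.3, -2.8, 40], [2.3, -4.8, 4.4, 9.9, 2.3, 10.8, 40], [2.3, -4.7, 4.3, 11, 1.9, 9.8, 40], [2.2, -4.8, 4.4, 11.8, 1.4, 8.8, 40], [2.3, -4.7, 4.4, 12.7, 0.8, 7.8, 40], [2.3, -4.8, 4.4, 13.2, 0, 6.6, 40], [2.3, -4.8, 4.3, 13.8, -0.7, 5.6, 40], [2.3, -4.7, 4.4, 14, -1.5, 4.4, 40]]}}

```text
t: 45.5
eef_pos: [572.6, 97.9, 147.6]
tcp_rot: [-3.073, 0.704, 0.323]
ft_force: [-0.4, 0.1, 0.8]
opening: 0.621
grip_force: 30.0
```

{"fn": "jog_arm", "kwargs": {"motion": [[2.2, -4.8, 4.4, 14.2, -2.5, 3.3, 40], [2.3, -4.7, 4.4, 14.3, -3.4, 2.3, 40], [0, 0, 0, 0, 0, 0, 40]]}}

```text
t: 45.88
eef_pos: [587.4, 108.2, 123.0]
tcp_rot: [3.141, 0.875, 0.117]
ft_force: [0.3, 0.2, -0.9]
opening: 0.623
grip_force: 30.0
```

```bash
python3 - <<'E'
from plan import *
np.set_printoptions(precision=2,suppress=True)
i=4
p,q=place(MY[i],60); P,Q=cur(); print(P-p,np.degrees((Q.inv()*q).as_rotvec()))
plan([place(MY[i],12),place(MY[i],1)],40,28,7.5)
E
```

```text
[-0.32 -0.28 -2.57] [ 0.02  0.14 -0.01]
[[0,0.1,0,12.9,-0.1,19.9,40],[0,0,0,12.9,-0.2,20,40],[0,0,0,6.4,0,9.6,40]]
```

{"fn": "jog_arm", "kwargs": {"motion": [[0, 0.1, 0, 12.9, 0, 20, 40], [0, 0, 0, 12.8, 0, 20, 40], [0, 0, 0, 6.4, 0, 9.6, 40], [0, 0, 0, 1.3, 0, 1, 40], [0, 0, 0, 1.3, 0, 1, 40], [0, 0, 0, 0.9, 0, 0.8, 40], [0, 0, 0, 0, 0, 0, 40]]}}

```text
t: 46.75
eef_pos: [570.9, 106.4, 65.2]
tcp_rot: [3.141, 0.87, 0.116]
ft_force: [2.3, 0.3, 7.9]
opening: 0.62
grip_force: 30.0
```

{"fn": "jog_arm", "kwargs": {"motion": [[0, 0, 0, 0, 0, 0, 72], [0, 0, 0, 0, 0, 0, 72], [0, 0, 0, 0, 0, 0, 72], [0, 0, 0, 0, 0, -20, 72], [0, 0, 0, 0, 0, -40, 72], [0, 0, 0, -20, 0, -40, 80]]}}

```text
t: 47.5
eef_pos: [634.1, 113.9, 143.1]
tcp_rot: [3.141, 0.874, 0.116]
ft_force: [-0.2, -1.4, 0.3]
opening: 0.813
grip_force: 0.0
```

```bash
python3 - <<'E'
from plan import *
plan([([560,-50,300],rot(4,0)),([525,-400,310],rot(0.7,0))],80,48,7)
c=cam('scene','s7'); cv2.imwrite('pics/s7.png',cv2.resize(c['color'][60:400,100:500,::-1],None,fx=1.7,fy=1.7))
P=cloud(c); m=(P[...,2]>25)&(P[...,2]<36)&(P[...,0]>440)&(P[...,0]<540)&(P[...,1]>60)&(P[...,1]<490)&(c['z_map']>0)
n,l,st,ce=cv2.connectedComponentsWithStats(m.astype(np.uint8))
for k in range(1,n):
    if st[k,4]>15: print(st[k,4],P[l==k].mean(0))
E
```

```text
[[0.2,6.3,0.3,-22.5,19.3,-3.7,80],[0.1,6.2,0.3,-21.8,19.3,-6.2,80],[0.1,6.3,0.3,-20.9,19.5,-8.5,80],[0.2,6.2,0.4,-19.7,19.6,-10.9,80],[0.2,6.3,0.3,-18.4,19.6,-12.9,80],[0.1,6.2,0.3,-16.7,19.7,-15,80],[0.2,6.3,0.3,-14.8,19.8,-16.7,80],[0.1,6.2,0.3,-12.9,19.7,-18.3,80],[0,0,0.4,-7.4,43.3,-1.2,80],[0,0,0.4,-7.1,43.4,-1.3,80]]
[[0,0,0.4,-6.8,43.5,-1.2,80],[0,0,0.5,-6.6,43.5,-1.2,80],[0,0,0.4,-6.1,43.5,-1.3,80],[0,0,0.4,-5.8,43.6,-1.2,80],[0,0,0.4,-5.5,43.6,-1.2,80],[0,0,0.4,-5.2,43.7,-1.3,80]]
91 [464.15278201 444.18138051  31.50981071]
99 [472.20856027 355.68075088  31.9431478 ]
114 [481.21752225 268.33569091  31.67264829]
126 [492.50460654 180.06402758  31.61005905]
142 [503.19959129  94.25787412  31.79207495]
```

View pics/s7.png

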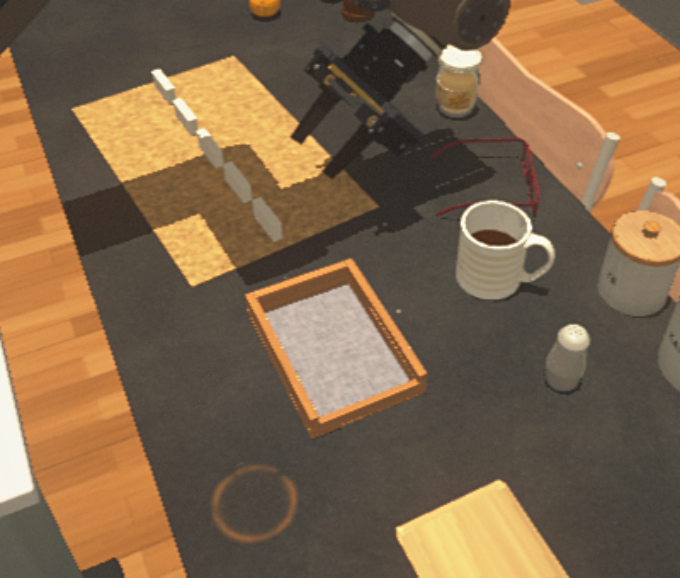

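All five tiles stand in line, (163,83) to (267,219), and the box is empty. Next I'll look at the lid.

{"fn": "jog_arm", "kwargs": {"motion": [[0.2, 6.3, 0.3, -22.5, 19.3, -3.7, 80], [0.1, 6.2, 0.3, -21.8, 19.3, -6.2, 80], [0.1, 6.3, 0.3, -20.9, 19.5, -8.5, 80], [0.2, 6.2, 0.4, -19.7, 19.6, -10.9, 80], [0.2, 6.3, 0.3, -18.4, 19.6, -12.9, 80], [0.1, 6.2, 0.3, -16.7, 19.7, -15, 80], [0.2, 6.3, 0.3, -14.8, 19.8, -16.7, 80], [0.1, 6.2, 0.3, -12.9, 19.7, -18.3, 80], [0, 0, 0.4, -7.4, 43.3, -1.2, 80], [0, 0, 0.4, -7, 43.4, -1.3, 80]]}}

```text
t: 48.8
eef_pos: [549.9, -138.5, 303.2]
tcp_rot: [3.141, -0.002, 0.056]
ft_force: [-0.3, 0.6, 0.3]
opening: 0.842
grip_force: 0.0
```

{"fn": "jog_arm", "kwargs": {"motion": [[0, 0, 0.4, -6.8, 43.5, -1.2, 80], [0, 0, 0.5, -6.6, 43.5, -1.2, 80], [0, 0, 0.4, -6, 43.5, -1.3, 80], [0, 0, 0.4, -5.8, 43.6, -1.2, 80], [0, 0, 0.4, -5.5, 43.6, -1.2, 80], [0, 0, 0.4, -5.2, 43.7, -1.3, 80], [0, 0, 0, 0, 0, 0, 80]]}}

```text
t: 49.68
eef_pos: [523.5, -402.5, 309.3]
tcp_rot: [3.142, -0.001, 0.009]
ft_force: [-0.1, 0.9, -0.7]
opening: 0.84
grip_force: 0.0
```

```bash
cat > lid.py <<'E'
from plan import *
np.set_printoptions(precision=2,suppress=True)
print(cur()[0],env.state()['tcp_rot'],env.state()['joints'])
c=cam('wrist','w8')
for n in ['lid','lid_pull']:
    for r in env.recognise('wrist',n)[:1]: print(n,r['score'],r['location'],px2w(c,*r['location']))
P=cloud(c); V=(c['z_map']>0)&(abs(P[...,0]-500)<200)&(P[...,1]<-260)&(P[...,1]>-650)
hsv=cv2.cvtColor(c['color'],cv2.COLOR_RGB2HSV)
for a,b in [(2.7,9),(14,26)]:
    m=V&(P[...,2]>a)&(P[...,2]<b)
    n,l,st,ce=cv2.connectedComponentsWithStats(m.astype(np.uint8))
    for k in range(1,n):
        if st[k,4]>60: print(a,st[k,4],P[l==k].mean(0),cv2.minAreaRect(P[l==k][:,:2].astype(np.float32)))
E
python3 lid.py
```

```text
[ 523.47 -402.52  309.31] [ 3.14 -0.    0.01] [-0.76  0.53  1.44  0.    1.17  0.81]
lid 0.69 [352.4, 166.8] [ 533.44 -448.92    3.69]
lid_pull 0.59 [351.6, 169.1] [ 530.81 -447.85    5.29]
2.7 114 [ 682.58 -555.78    5.99] ((681.8829345703125, -560.0161743164062), (57.32190704345703, 9.354179382324219), 61.32855987548828)
2.7 14680 [ 530.96 -448.66    5.12] ((528.189208984375, -450.13519287109375), (128.39097595214844, 183.2784881591797), 0.9847589731216431)
2.7 679 [ 468.62 -627.17    7.53] ((469.3943176269531, -627.0814208984375), (45.85258865356445, 30.56774139404297), 89.01688385009766)
2.7 188 [ 338.64 -514.18    6.59] ((335.95440673828125, -513.25146484375), (9.462377548217773, 47.532161712646484), 33.788429260253906)
14 1147 [ 684.59 -576.84   23.26] ((685.6795654296875, -579.930908203125), (87.43089294433594, 28.40771484375), 89.9339828491211)
14 509 [ 530.21 -487.58   20.33] ((529.548583984375, -488.5162658691406), (49.182777404785156, 14.630125999450684), 1.1141632795333862)
```

View pics/w8.png

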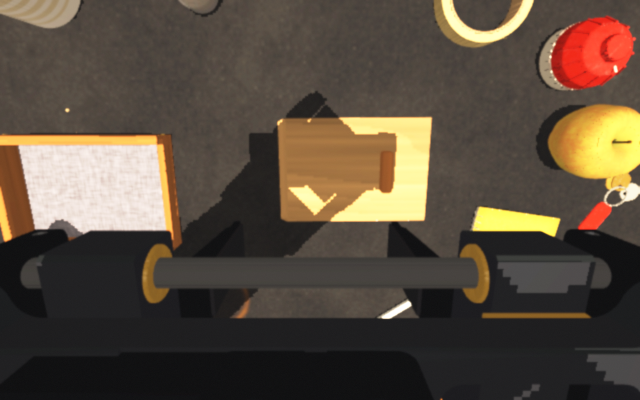

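Lid has been nudged about 25 mm in x. It shows at (280–432, 117–221) with the pull at (387,170). The fit is 128 × 183 as expected, yaw 91.0°, pull at (529.2,−488.6).

{"fn": "jog_arm", "kwargs": {"motion": [[0, 0, -0.2, 2.5, 43, 40, 60], [0, 0, -0.3, 2.5, 43, 40, 60], [0, 0, 0, 0, 0, 40, 60], [0, 0, 0, 0, 0, 40, 60], [0, 0, 0, 0, 0, 30, 60], [0, 0, 0, 0, 0, 20, 60], [0, 0, 0, 0, 0, 12, 60], [0, 0, 0, 0, 0, 0, 60]]}}

```text
t: 50.82
eef_pos: [531.0, -485.7, 87.9]
tcp_rot: [-3.141, -0.001, 0.021]
ft_force: [0.2, 0.1, -0.0]
opening: 0.633
grip_force: 0.0
```

{"fn": "jog_arm", "kwargs": {"motion": [[0, 0, 0, -1, 2.9, 0.5, 60], [0, 0, 0, 0, 0, 0, 0], [0, 0, 0, 0, 0, 0, 0], [0, 0, 0, 0, 0, 0, 0], [0, 0, 0, 0, 0, 0, 0], [0, 0, 0, 0, 0, 0, 0]]}}

```text
t: 51.58
eef_pos: [529.9, -488.9, 87.5]
tcp_rot: [3.142, -0.001, 0.021]
ft_force: [-0.2, 0.3, -0.2]
opening: 0.163
grip_force: 0.3
```

{"fn": "jog_arm", "kwargs": {"motion": [[0, 0, 0, 0, 0, -20, 0], [0, 0, 0, 0, -20, -40, 0], [0, 0, 0, 0, -40, -10, 0], [0, 0, 0, -10, -10, 0, 0], [0, 0, 0.3, -10, 0, 0, 0], [0, 0, 0.3, -7, 0, 0, 0], [0, 0, 0, 0, 0, 0, 0], [0, 0, 0, 0, 0, 0, 0]]}}

```text
t: 52.58
eef_pos: [501.4, -420.0, 157.3]
tcp_rot: [3.142, -0.001, 0.01]
ft_force: [0.1, -0.2, -0.5]
opening: 0.149
grip_force: 30.0
```

```bash
cat > ins.py <<'E'
from plan import *
np.set_printoptions(precision=2,suppress=True)
print(cur()[0],env.state()['tcp_rot'],env.state()['opening'])
c=cam('wrist','w9')
P=cloud(c); V=(c['z_map']>0)
m=V&(P[...,2]>34.5)&(P[...,2]<41.5)&(P[...,0]>400)&(P[...,0]<600)&(P[...,1]>-245)&(P[...,1]<-10)
print(m.sum(),cv2.minAreaRect(P[m][:,:2].astype(np.float32)),P[m].min(0),P[m].max(0))
lz=cur()[0][2]-87+5
m=V&(abs(P[...,2]-lz)<4)&(P[...,0]>400)&(P[...,0]<620)&(P[...,1]>-560)&(P[...,1]<-235)
n,l,st,ce=cv2.connectedComponentsWithStats(m.astype(np.uint8)); k=1+np.argmax(st[1:,4])
q=P[l==k]; print('lid',st[k],q.mean(0),cv2.minAreaRect(q[:,:2].astype(np.float32)))
A=np.c_[q[:,:2],np.ones(len(q))]; print('plane',np.linalg.lstsq(A,q[:,2],rcond=None)[0],lz)
E
python3 ins.py
```

```text
[ 501.35 -419.98  157.32] [ 3.14 -0.    0.01] 0.14897873624311173
271 ((565.8626098632812, -223.09791564941406), (9.96965217590332, 10.94994068145752), 0.013948274776339531) [ 560.88 -228.57   34.58] [ 570.85 -217.62   39.93]
lid [   71   123   345   135 37293] [ 533.74 -376.66   74.38] ((526.5135498046875, -382.06787109375), (76.5731201171875, 183.7804718017578), 0.7114012837409973)
plane [ 0.   -0.   73.29] 75.288719715268
```

View pics/w9.png

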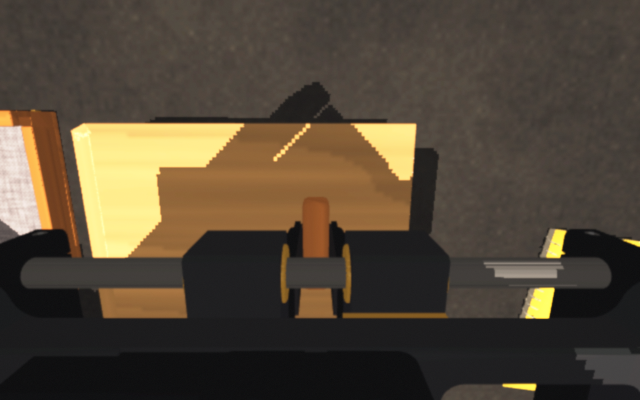

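Same picture: lid's far edge near row 123 (x≈564.8), box wall end at (50,115) (x≈570.9), so shift +1.6 mm and turn slightly. The lid hangs level.

{"fn": "jog_arm", "kwargs": {"motion": [[0, 0, 0.2, 1.6, 0, 20, 0], [0, 0, 0, 0, 0, 20, 0], [0, 0, 0, 0, 0, 4.5, 0], [0, 0, 0, 0, -20, 0, 0], [0, 0, 0, 0, -20, 0, 0], [0, 0, 0, 0, 0, 0, 0], [0, 0, 0, 0, 0, 0, 0]]}}

```text
t: 53.5
eef_pos: [503.1, -379.4, 113.6]
tcp_rot: [3.141, -0.002, 0.008]
ft_force: [-0.1, 0.1, -1.4]
opening: 0.146
grip_force: 30.0
```

```bash
sed -i "s/'w9'/'w10'/" ins.py; python3 ins.py
```

```text
[ 503.09 -379.4   113.59] [ 3.14 -0.    0.01] 0.146134890039547
384 ((565.8221435546875, -224.11090087890625), (9.51134967803955, 9.610189437866211), 1.1291593313217163) [ 561.12 -228.99   34.51] [ 570.62 -219.35   40.32]
lid [   71   123   345   135 37236] [ 535.64 -336.18   30.65] ((528.1063232421875, -341.73974609375), (76.75794219970703, 183.59271240234375), 0.43007928133010864)
plane [ 0.   -0.   28.85] 31.465092339765647
```

{"fn": "jog_arm", "kwargs": {"motion": [[0, 0, 0, -0.3, -15, 0.8, 0], [0, 0, 0, 0, -8, 0, 0], [0, 0, 0, 0, -8, 0, 0], [0, 0, 0, 0, -8, 0, 0], [0, 0, 0, 0, -8, 0, 0], [0, 0, 0, 0, -8, 0, 0], [0, 0, 0, 0, 0, 0, 0]]}}

```text
t: 54.42
eef_pos: [502.1, -323.8, 112.2]
tcp_rot: [-3.141, -0.001, 0.008]
ft_force: [-0.1, 0.2, -0.9]
opening: 0.143
grip_force: 30.0
```

No resistance; continuing.

{"fn": "jog_arm", "kwargs": {"motion": [[0, 0, 0, 0, -15, 0, 0], [0, 0, 0, 0, -15, 0, 0], [0, 0, 0, 0, -15, 0, 0], [0, 0, 0, 0, -15, 0, 0], [0, 0, 0, 0, -15, 0, 0], [0, 0, 0, 0, -15, 0, 0], [0, 0, 0, 0, 0, 0, 0]]}}

```text
t: 55.3
eef_pos: [501.4, -233.4, 112.2]
tcp_rot: [-3.141, -0.001, 0.008]
ft_force: [0.3, -0.5, -0.6]
opening: 0.146
grip_force: 30.0
```

{"fn": "jog_arm", "kwargs": {"motion": [[0, 0, 0, 0, -15, 0, 0], [0, 0, 0, 0, -15, 0, 0], [0, 0, 0, 0, -15, 0, 0], [0, 0, 0, 0, -8, 0, 0], [0, 0, 0, 0, -4, 0, 0], [0, 0, 0, 0, -2, 0, 0], [0, 0, 0, 0, -2, 0, 0], [0, 0, 0, 0, -2, 0, 0], [0, 0, 0, 0, 0, 0, 0]]}}

```text
t: 56.42
eef_pos: [501.2, -171.9, 112.3]
tcp_rot: [3.141, -0.002, 0.007]
ft_force: [0.3, -3.5, -0.8]
opening: 0.144
grip_force: 30.0
```

The end stop is felt (−3.5 N), so the lid is home. Release and back away.

{"fn": "jog_arm", "kwargs": {"motion": [[0, 0, 0, 0, 0, 1, 0], [0, 0, 0, 0, 0, 0, 30], [0, 0, 0, 0, 0, 0, 30], [0, 0, 0, 0, 0, 0, 30], [0, 0, 0, 0, 0, -30, 35], [0, 0, 0, 0, 0, -50, 60], [0, 0, 0, 0, 0, -60, 80], [0, 0, 0, 20, -20, -50, 80], [0, 0, 0, 0, 0, 0, 80], [0, 0, 0, 0, 0, 0, 80]]}}

```text
t: 57.68
eef_pos: [520.1, -151.1, 300.3]
tcp_rot: [-3.141, -0.0, 0.008]
ft_force: [-0.8, -0.7, 0.0]
opening: 0.819
grip_force: 0.0
```

```bash
python3 - <<'E'
from plan import *
np.set_printoptions(precision=2,suppress=True)
c=cam('wrist','w11'); P=cloud(c); V=(c['z_map']>0)
def box(P,a,b): return (P[...,2]>a)&(P[...,2]<b)&(P[...,0]>420)&(P[...,0]<580)&(P[...,1]>-245)&(P[...,1]<-20)
for a,b in [(35,40.5),(41.5,48),(25,33)]:
    m=V&box(P,a,b); n,l,st,ce=cv2.connectedComponentsWithStats(m.astype(np.uint8))
    for k in range(1,n):
        if st[k,4]>80: print(a,st[k,4],P[l==k].mean(0),cv2.minAreaRect(P[l==k][:,:2].astype(np.float32)))
c=cam('scene'); cv2.imwrite('pics/s12.png',cv2.resize(c['color'][60:360,100:500,::-1],None,fx=1.9,fy=1.9))
P=cloud(c); m=(P[...,2]>25)&(P[...,2]<36)&(P[...,0]>440)&(P[...,0]<540)&(P[...,1]>60)&(P[...,1]<490)&(c['z_map']>0)
n,l,st,ce=cv2.connectedComponentsWithStats(m.astype(np.uint8))
for k in range(1,n):
    if st[k,4]>15: print(st[k,4],P[l==k].mean(0))
E
```

```text
35 2615 [545.74 -97.71  38.04] ((510.1097106933594, -129.86904907226562), (118.9719467163086, 194.5910186767578), 0.4132178723812103)
35 1104 [ 435.96 -151.02   37.95] ((435.6947326660156, -149.83538818359375), (9.997057914733887, 156.8217010498047), 0.4138193130493164)
41.5 542 [ 501.69 -172.68   44.74] ((501.5777587890625, -172.73731994628906), (48.66232681274414, 13.544148445129395), 1.0247185230255127)
25 15266 [ 502.69 -135.     29.15] ((498.7547302246094, -134.74871826171875), (121.22860717773438, 185.05551147460938), 0.5521435737609863)
88 [464.41 444.17  32.13]
101 [471.93 354.81  31.42]
108 [481.54 267.54  31.87]
124 [492.4  181.08  32.25]
148 [503.38  93.94  31.74]
```

View pics/s12.png

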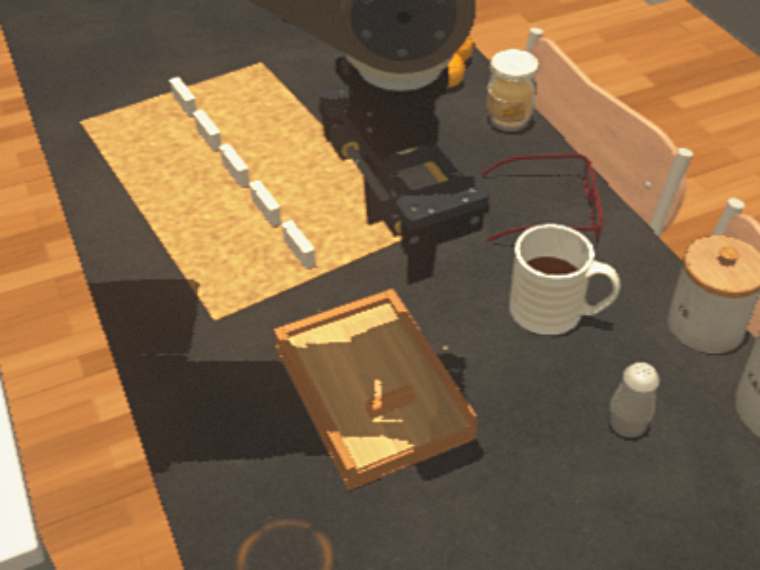

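View pics/w11.png

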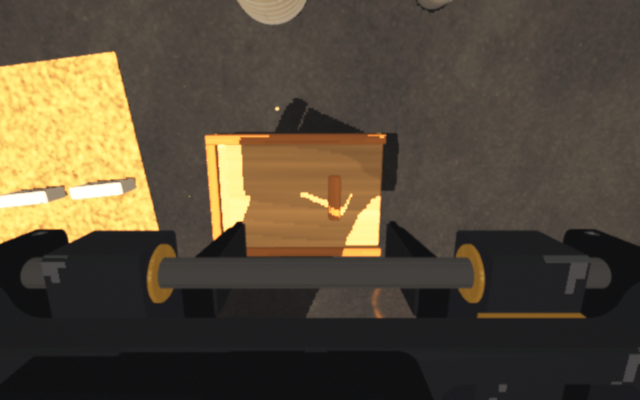

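The pull sits at y = −172.7 (home is −172.6) and the lid top is at 29 mm. All five tiles stand in line, and the mug and salt shaker are where they started.

```bash
python3 -c "
from cell import env
print(env.job_done())"
```

```text
the job is handed in; nothing more can be done
None
```

I've handed the job in, with no verdict returned: by the last camera check all five tiles stand in a row along the mat's middle, the lid is fully home and the mug and salt shaker look unmoved; I placed the dots to face you but never saw that side.

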